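# Sort test cassettes and clip the status clamps on their racks

## Task

Sort all the test cassettes on the bench by their tags: lay each green-tagged one flat, tag up, in its own nest of the green rack and each red-tagged one in its own nest of the red rack, fully down on the nest floor. Only when every cassette is in its nest, mark both racks as finished: clip the green spring clamp onto the green rack's steel pin and the red one onto the red rack's pin, each lying level and low with the pin between its jaws, held by its own spring. Do not knock over or push aside the other lab things on the bench.

Things in the scene. Friction and masses are not known exactly. Their poses are not given: they have to be found in the camera images.
- cassette_1: White plastic test cassette with a green tag (passed) on its top and long sides: 64 mm long (its x), 42 mm wide (its y), 28 mm tall, 80 g. Origin: centre of its underside; z up. May be absent (None).
- cassette_2: White plastic test cassette with a green tag (passed) on its top and long sides: 64 mm long (its x), 42 mm wide (its y), 28 mm tall, 80 g. Origin: centre of its underside; z up. May be absent (None).
- cassette_3: White plastic test cassette with a green tag (passed) on its top and long sides: 64 mm long (its x), 42 mm wide (its y), 28 mm tall, 80 g. Origin: centre of its underside; z up. May be absent (None).
- cassette_4: White plastic test cassette with a red tag (rejected) on its top and long sides: 64 mm long (its x), 42 mm wide (its y), 28 mm tall, 80 g. Origin: centre of its underside; z up. May be absent (None).
- cassette_5: White plastic test cassette with a red tag (rejected) on its top and long sides: 64 mm long (its x), 42 mm wide (its y), 28 mm tall, 80 g. Origin: centre of its underside; z up. May be absent (None).
- cassette_6: White plastic test cassette with a red tag (rejected) on its top and long sides: 64 mm long (its x), 42 mm wide (its y), 28 mm tall, 80 g. Origin: centre of its underside; z up. May be absent (None).
- pass_rack: White rack with green rims, for passed cassettes: 236 mm long (its y), 60 mm wide (x), rim 15 mm above the bench; three open nests centred at y = -77, 0, 77 mm, each 50 mm (x) by 72 mm (y) inside, floor 4 mm above the bench, walls 5 mm. Cassettes lie with their long side along y, either way round. Origin: centre of the underside, not counting the pin's tongue; -x side towards the robot. Fixed.
- reject_rack: White rack with red rims, for rejected cassettes: 236 mm long (its y), 60 mm wide (x), rim 15 mm above the bench; three open nests centred at y = -77, 0, 77 mm, each 50 mm (x) by 72 mm (y) inside, floor 4 mm above the bench, walls 5 mm. Cassettes lie with their long side along y, either way round. Origin: centre of the underside, not counting the pin's tongue; -x side towards the robot. Fixed.
- pass_pin_top (a point): Centre of the top of the pass rack's fixed upright steel pin: 14 mm diameter, top 60 mm above the bench, at x = -88 mm, y = 0 of the rack, on a flat tongue (44 mm wide, 4 mm thick) that reaches from the middle of the rack's -x side to x = -105 mm. Axes as the rack's; the open side of the pin is -x.
- reject_pin_top (a point): Centre of the top of the reject rack's fixed upright steel pin: 14 mm diameter, top 60 mm above the bench, at x = -88 mm, y = 0 of the rack, on a flat tongue (44 mm wide, 4 mm thick) that reaches from the middle of the rack's -x side to x = -105 mm. Axes as the rack's; the open side of the pin is -x.
- green_clip: Green sprung clamp like a big clothes peg, 127 mm long, 26 mm tall, 110 g, lying flat, hinge axis upright, the same either way up. Origin: on the hinge axis, underside. x runs along the middle to the jaw tips (x = 63 mm); the two squeeze grips reach back to x = -66 mm, with black pads at x = -46 mm, 54 mm wide over both. This frame belongs to the arm on the +y side.
- green_clip_mouth (a point): Point between the green clamp's jaws where the pin should be: 40 mm ahead of the hinge along x, 13 mm above the underside. The pin has room from x = 16 to 51 mm; small lips close the jaws at x = 58 to 63 mm.
- green_clip_jaw (a joint): Opening angle q of the green clamp's jaws, rad: 0 shut, about 0.15 on the pin, 0.55 full. Squeezing the grips at the pads to 30 mm (10 N) opens the lips to 30 mm; a spring shuts them on letting go. At angle q the clamp's middle line is turned by -q/2 about z from its x axis.
- red_clip: Red sprung clamp like a big clothes peg, 127 mm long, 26 mm tall, 110 g, lying flat, hinge axis upright, the same either way up. Origin: on the hinge axis, underside. x runs along the middle to the jaw tips (x = 63 mm); the two squeeze grips reach back to x = -66 mm, with black pads at x = -46 mm, 54 mm wide over both. This frame belongs to the arm on the +y side.
- red_clip_mouth (a point): Point between the red clamp's jaws where the pin should be: 40 mm ahead of the hinge along x, 13 mm above the underside. The pin has room from x = 16 to 51 mm; small lips close the jaws at x = 58 to 63 mm.
- red_clip_jaw (a joint): Opening angle q of the red clamp's jaws, rad: 0 shut, about 0.15 on the pin, 0.55 full. Squeezing the grips at the pads to 30 mm (10 N) opens the lips to 30 mm; a spring shuts them on letting go. At angle q the clamp's middle line is turned by -q/2 about z from its x axis.
- measuring_cylinder: Bystander: clear measuring cylinder, 36 mm across and 130 mm tall, on a blue 68 mm foot. Origin: centre of its underside.
- tube: Bystander: standing clear tube with an orange cap, 34 mm across, 99 mm tall. Origin: centre of its underside.
- beaker: Bystander: glass beaker, 68 mm across, 75 mm tall. Origin: centre of its underside.
- pipette: Bystander: white and blue pipette, 202 mm long, 30 mm wide, 26 mm tall, lying along its x axis. Origin: near its middle, on its underside.
- sachet: Bystander: flat blue packet, 70 x 50 x 10 mm. Origin: centre of its underside.
- cap: Bystander: red ring-shaped screw cap, 42 mm across, 14 mm tall. Origin: centre of its underside.
There are look-alikes about, which are no part of the job. Leave any blue or purple look-alike of the cassette_4 alone.

How it is judged:
On the way, in this order (a step that is already met when the one before it is completed fails the run):
1. every cassette present lies in a nest of the rack of its tag's colour (x of cassette_1 in the frame of pass_rack between -0.012 and 0.012 m and y of cassette_1 in the frame of pass_rack between -0.09 and 0.09 m and z of cassette_1 in the frame of pass_rack between -0.002 and 0.009 m and angle between each of cassette_1, cassette_2, cassette_3, cassette_4, cassette_5, cassette_6's own z axis and vertical below 0.12 rad and linear speed of each of cassette_1, cassette_2, cassette_3, cassette_4, cassette_5, cassette_6 below 0.02 m/s and x of cassette_2 in the frame of pass_rack between -0.012 and 0.012 m and y of cassette_2 in the frame of pass_rack between -0.09 and 0.09 m and z of cassette_2 in the frame of pass_rack between -0.002 and 0.009 m and x of cassette_3 in the frame of pass_rack between -0.012 and 0.012 m and y of cassette_3 in the frame of pass_rack between -0.09 and 0.09 m and z of cassette_3 in the frame of pass_rack between -0.002 and 0.009 m and x of cassette_4 in the frame of reject_rack between -0.012 and 0.012 m and y of cassette_4 in the frame of reject_rack between -0.09 and 0.09 m and z of cassette_4 in the frame of reject_rack between -0.002 and 0.009 m and x of cassette_5 in the frame of reject_rack between -0.012 and 0.012 m and y of cassette_5 in the frame of reject_rack between -0.09 and 0.09 m and z of cassette_5 in the frame of reject_rack between -0.002 and 0.009 m and x of cassette_6 in the frame of reject_rack between -0.012 and 0.012 m and y of cassette_6 in the frame of reject_rack between -0.09 and 0.09 m and z of cassette_6 in the frame of reject_rack between -0.002 and 0.009 m), for 0.2 s.
2. each clamp is clipped onto the pin of its colour's rack and let go (x of pass_pin_top in the frame of green_clip between 0.016 and 0.056 m and y of pass_pin_top in the frame of green_clip between -0.014 and 0.014 m and value of joint green_clip_jaw between 0.06 and 0.28 rad and (angle between green_clip's own z axis and vertical below 0.35 rad or angle between green_clip's own z axis and vertical above 2.79 rad) and height (world z) of each of green_clip, red_clip below 0.05 m and linear speed of each of green_clip, red_clip below 0.02 m/s and contact force between each of green_clip, red_clip and the fingers below 0.1 N and x of reject_pin_top in the frame of red_clip between 0.016 and 0.056 m and y of reject_pin_top in the frame of red_clip between -0.014 and 0.014 m and value of joint red_clip_jaw between 0.06 and 0.28 rad and (angle between red_clip's own z axis and vertical below 0.35 rad or angle between red_clip's own z axis and vertical above 2.79 rad)), for 0.3 s.
At the end, for the whole second after the job is handed in: Each cassette present lies at rest, tag up (0.12 rad), in a nest of its colour's rack, within 5 mm of the nest floor; each clamp has its rack's pin between its jaws (16-56 mm ahead of the hinge, jaw 0.06-0.28 rad), level to 0.35 rad, origin below 50 mm, at rest and let go (all of step 1 and all of step 2); the robot touches nothing.
It fails at once if one of the other things on the bench is pushed more than 40 mm aside (distance of any of measuring_cylinder, tube, beaker, pipette, sachet, cap from where it was at the start of the episode above 0.04 m).
It fails at once if one of the other things on the bench is knocked over (angle between any of measuring_cylinder, tube, beaker, pipette, sachet, cap's own z axis and vertical above 0.6 rad).
Of cassette_1, cassette_2, cassette_3, cassette_4, cassette_5, cassette_6 only 4 to 6 are there at a start; the rules pass over those that are not, and their reading is None.
At some moment in a run one of cassette_1, cassette_2, cassette_3, cassette_4, cassette_5, cassette_6, green_clip, red_clip may be knocked a few centimetres aside while the robot is not near it.
Once in a run the grip may slacken for a moment while it holds something.
It also fails if it takes over 210 s, if anything falls off the work surface, if the arm or the gripper's body presses on something with over 40 N, if the wrist force passes 120 N, or if a joint passes its speed limit or range.

## Robot

A 7-joint arm with a two-finger parallel gripper is mounted at the origin on the work surface. World frame = base frame: x ahead of the robot, y to its left, z up, the work surface at z = 0. Lengths are in m, angles in rad, forces in N, time in s.
With the tool pointing down it reaches from about 0.35 to 0.9 m from the base axis. Payload 7.2 kg.
Tool frame: the origin (TCP) lies at the very end of the fingers, on their centre line; the grasp point (between the pads) lies 19 mm behind it; z points along the fingers, y is the direction in which the jaws open and shut (so a half turn about z gives the same grasp; the last joint's range is limited). The gripper opens to 88 mm and grips with 3 to 60 N. Pads are 20 mm wide; open, the fingers measure 115 mm over their backs; the gripper's body (75 mm by 178 mm) begins 61 mm behind the grasp point.
Start: joints at [1.242, 0.411, -0.013, 1.596, 0.006, 1.134, -0.082], TCP at [0.161, -0.604, 0.223] pointing down, gripper open.
Joint ranges: [-2.95, 2.95], [-0.29, 1.99], [-1.47, 1.44], [0.14, 2.54], [-1.03, 4.17], [0.13, 1.85], [-2.86, 2.86]. Speed limits (rad/s): [2.39, 2.39, 3.01, 3.01, 3.14, 3.14, 3.14].

## Interface

Orientations are given as [roll, pitch, yaw] about the fixed x, y, z axes, in that order (R = Rz(yaw) Ry(pitch) Rx(roll)).
In Python, from workcell import arm gives the robot as it stands.
- The arm moves only by the tool step_arm, never from a script. Its argument "commands" is a list of rows, each an object of numbers: "tx", "ty", "tz": the shift along the tool's x, y, z as a fraction of full scale; "wx", "wy", "wz": the turn, a rotation vector about the tool's x, y, z as a fraction of full scale; "hand": the gripper command: -1 is fully open, 1 is shut, values between are in proportion. In form: [{"tx": .., "ty": .., "tz": .., "wx": .., "wy": .., "wz": .., "hand": ..}, ...]. A call has exactly 8 rows; each row is the pose to reach, as a shift and turn from the pose measured when the call began, along the tool's axes at that moment; what a row does not reach only later rows make up. Full scale, the value 1, is 50 cm for a shift and 2 rad for a turn. A row lasts 1/10 s, in which the tool goes at most 50 mm and 8.59 degrees, less where a joint would pass 70% of its speed; a pose out of reach is approached as far as the arm can. A call with a number of a shift or a turn outside -1 to 1 is refused whole. A call with a gripper value outside its range is refused whole. The fingers move at their own pace and stop on an object; the grip force is fixed at half the most. Time passes only in rows, so rows that repeat a pose let the fingers close, or fill a call up. It gives the time, the measured TCP pose, the force and the opening at its end, in the units of the state.
- arm.observe(): the state, without advancing time (a new reading comes with each control period).
- arm.capture(name): name is "side" or "top" or "wrist"; returns the picture (384x512x3 uint8, red, green, blue); there is no depth.
- arm.get_calibration(name): a dict with "vertical_fov" (degrees; the focal length in pixels is half the picture's height over the tangent of half this angle, whatever the lens; pixels are square), "cx", "cy" (the principal point, pixels), "eye" and "orientation" of the camera in the world. Camera axes: x right, y up, looking along -z (the intrinsics and any distortion apply to the point x, -y, -z); pixel columns grow to the right and rows downward; lengths in m; the calibration is good to about 2 mm. A picture is of the moment at which its call begins: read the wrist's pose just before it. get_calibration takes no time and is no camera call; for the wrist camera it gives the pose at the moment of the call.
- arm.close_job(): hands the job in, once; it reports no verdict.
The state is a dict: "time_s": time; "q": joint angles; "joint_vel": joint speeds; "tau": joint torques, N m; "tcp_pos": TCP position; "eef_rot": TCP orientation; "contact_force": force on the tool from outside, world axes, zero at the start; "torque": the same for the moment, N m; "opening": opening from 0.0 (shut) to 1.0 (fully open).
Only numpy, scipy, OpenCV 4.12 (cv2) and the standard library are available. Lean on these libraries where they do the work, as an engineer would, in place of code of your own. Each camera call takes 0.05 s, during which the arm holds its last target.

## Working session

There is one attempt and no reset: what is moved stays moved. The work goes in short steps, Python scripts to look and compute and a tool call to move; the robot and the scene stay as the last step left them, time stands still between calls to the robot, and variables do not carry over. Pictures are saved under pics/ and viewed, and the job is handed in when it is done.

Besides the shell and the picture viewer there is one more tool, called after "Emit:" as name(argument=value, ...) on one line, values as JSON. step_arm: Moves the arm, as the interface text tells. Shift numbers are shares of 50 cm and turn numbers shares of 2 rad, none past 1 either way. Its arguments: {"type":"object","properties":{"commands":{"type":"array"}},"required":["commands"]}

```bash
ls; mkdir -p pics; python3 - <<'E'
from workcell import arm
import cv2
print(arm.observe())
for n in ["side","top","wrist"]:
    print(n,arm.get_calibration(n))
    im=arm.capture(n); cv2.imwrite(f"pics/{n}0.png",cv2.resize(im[:,:,::-1],(800,600),interpolation=cv2.INTER_CUBIC))
E
```

```text
pics
{'time_s': 0.0, 'q': array([ 1.24182605,  0.41187816, -0.01271297,  1.5970441 ,  0.00563224,
        1.1342534 , -0.08218535]), 'joint_vel': array([ 0.00180484,  0.00023255, -0.00188456, -0.00016027,  0.00162808,
        0.00011236,  0.00072709]), 'tau': array([-3.85155654e-04, -5.87946546e+01,  6.40994534e-01, -2.91073126e+01,
       -5.40766236e-02,  1.84048887e-02,  1.33739936e-04]), 'tcp_pos': array([ 0.1609645 , -0.60340846,  0.22182258]), 'eef_rot': array([-3.14005149e+00,  1.38049582e-04,  2.60824197e-01]), 'contact_force': array([0.23971178, 0.44451079, 0.04253608]), 'torque': array([-0.05069013,  0.03921706,  0.01190899]), 'opening': 1.0048131082007135}
side {'vertical_fov': 56.13943729844824, 'cx': 260.07888608140024, 'cy': 193.1980611206397, 'eye': array([0.12748957, 0.72635642, 0.63333144]), 'orientation': array([ 0.9597742 , -0.00797594, -2.70852215])}
top {'vertical_fov': 55.383038433924305, 'cx': 260.235154479505, 'cy': 188.90290267436825, 'eye': array([0.2049843 , 0.00511087, 1.16603925]), 'orientation': array([ 2.26508232e-01,  8.49109386e-04, -1.62349503e+00])}
wrist {'vertical_fov': 63.11137289041403, 'cx': 248.21856513871757, 'cy': 190.1745618134604, 'eye': array([ 0.22753931, -0.58613013,  0.38482506]), 'orientation': array([-0.25532049,  0.00164281, -1.30964693])}
```

View pics/top0.png

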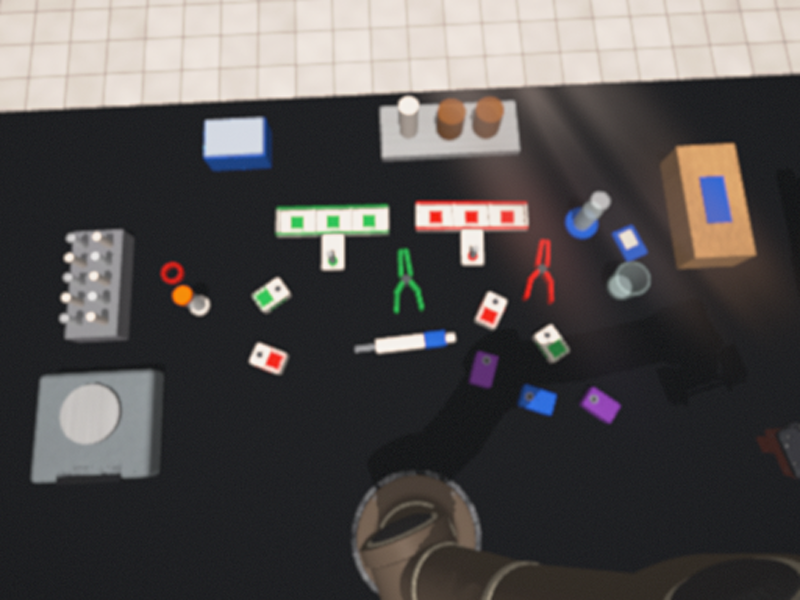

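View pics/side0.png

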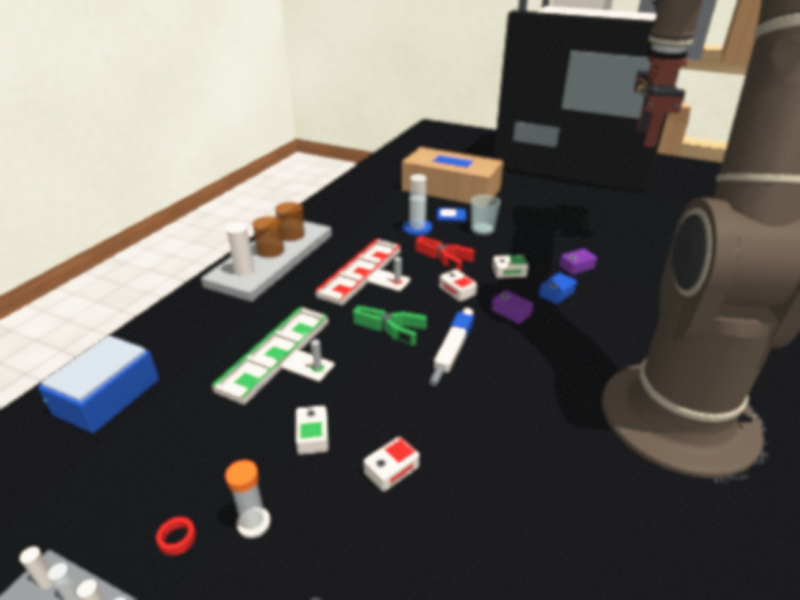

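View pics/wrist0.png

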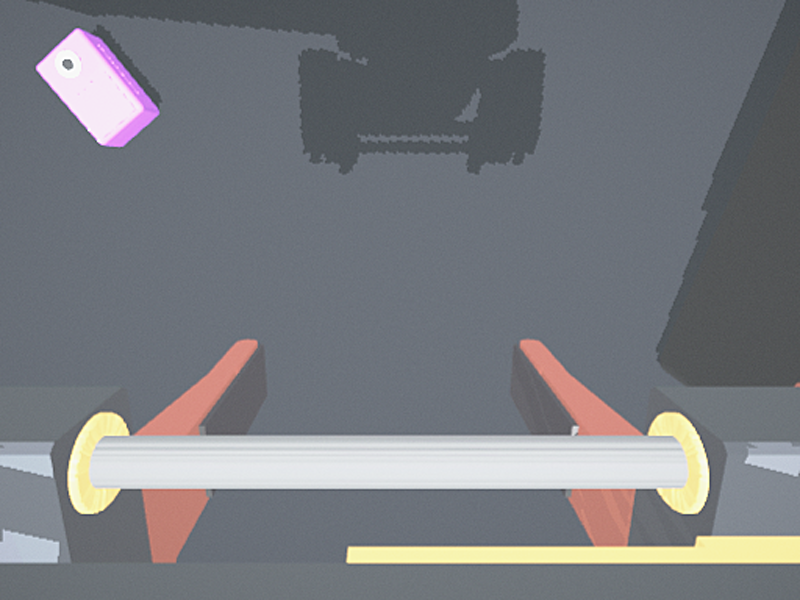

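```bash
cat > h.py <<'E'
import numpy as np, cv2
from scipy.spatial.transform import Rotation as Ro
from workcell import arm
def cam(n,c=None):
    c=c or arm.get_calibration(n)
    f=192/np.tan(np.radians(c["vertical_fov"])/2)
    return f,c["cx"],c["cy"],np.array(c["eye"]),Ro.from_euler("xyz",c["orientation"]).as_matrix()
def ray(C,u,v):
    f,cx,cy,e,R=C
    d=R@np.array([(u-cx)/f,-(v-cy)/f,-1.]); return e,d/np.linalg.norm(d)
def atz(C,u,v,z):
    e,d=ray(C,u,v); return e+d*(z-e[2])/d[2]
def proj(C,p):
    f,cx,cy,e,R=C
    q=R.T@(np.array(p)-e); return np.array([cx+f*q[0]/-q[2],cy-f*q[1]/-q[2]])
def tri(obs):
    A=np.zeros((3,3));b=np.zeros(3)
    for C,u,v in obs:
        e,d=ray(C,u,v);P=np.eye(3)-np.outer(d,d);A+=P;b+=P@e
    p=np.linalg.solve(A,b); return p,[np.round(proj(C,p)-[u,v],1) for C,u,v in obs]
def crop(im,x0,y0,x1,y1,s,name):
    c=cv2.resize(im[y0:y1,x0:x1,::-1],None,fx=s,fy=s,interpolation=cv2.INTER_CUBIC); cv2.imwrite(name,c)
E
python3 - <<'E'
from h import *
im=arm.capture("top"); np.save("top.npy",im); crop(im,150,115,410,280,3,"pics/topc.png")
im=arm.capture("side"); np.save("side.npy",im); crop(im,120,90,400,330,2.8,"pics/sidec.png")
E
```

```text
(no output)
```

View pics/topc.png

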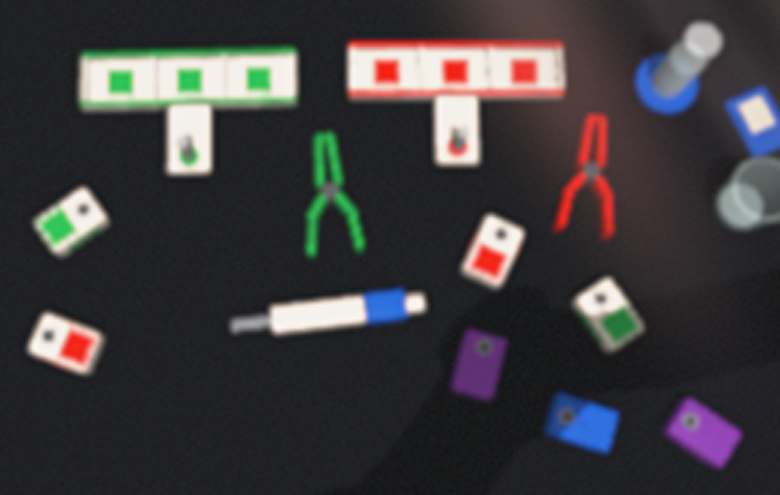

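View pics/sidec.png

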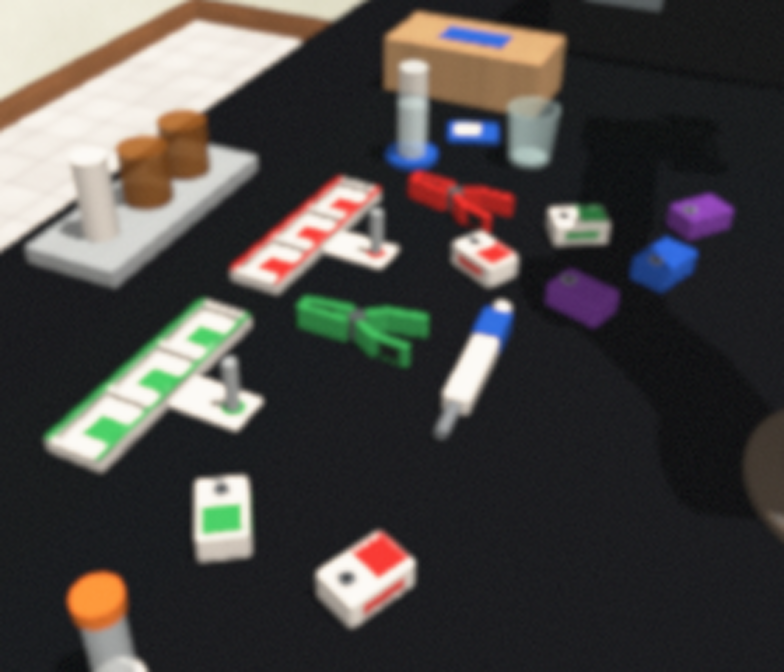

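```bash
python3 - <<'E'
from h import *
T=cam("top");S=cam("side")
t=lambda x,y:(T,150+x/3-.33,115+y/3-.33)
s=lambda x,y:(S,120+x/2.8-.32,90+y/2.8-.32)
P={"R1tagc":(t(77,347),s(379,553)),"R1dot":(t(48,337),s(346,578)),"G1tag":(t(57,227),s(221,518)),"G1dot":(t(84,209),s(221,488)),
"R2tag":(t(488,262),s(493,255)),"R2dot":(t(501,234),s(475,240)),"G2tag":(t(619,324),s(593,214)),"G2dot":(t(600,299),s(563,215)),
"passm1":(t(121,82),s(105,431)),"pass0":(t(190,80),s(161,380)),"pass+1":(t(259,79),s(206,336)),
"rej-":(t(387,71),s(282,266)),"rej0":(t(456,71),s(316,231)),"rej+":(t(524,71),s(345,200)),
"gpin":(t(185,143),s(231,358)),"rpin":(t(457,132),s(377,210)),"ghinge":(t(330,190),s(359,316)),"rhinge":(t(592,171),s(458,192)),
"purp":(t(484,347),s(570,278))}
for k,v in P.items():
    p,e=tri(v); print(k,np.round(p*1000,0),e[0],e[1])
E
```

```text
R1tagc [349. 263.  29.] [0. 0.] [-0.1 -0. ]
R1dot [361. 293.  28.] [-0. -0.] [0. 0.]
G1tag [477. 284.  29.] [0.1 0.2] [-0.3 -0.1]
G1dot [496. 255.  27.] [0.1 0.2] [-0.3 -0.1]
R2tag [ 416. -171.   26.] [0.  0.1] [-0.1 -0. ]
R2dot [ 444. -186.   30.] [0.1 0.3] [-0.3 -0.1]
G2tag [ 341. -301.   29.] [0.2 0.7] [-0.7 -0.1]
G2dot [ 370. -284.   29.] [0.  0.1] [-0.1 -0. ]
passm1 [647. 219.  -0.] [0.2 0.3] [-0.5 -0.2]
pass0 [642. 141.   3.] [0.3 0.8] [-1.  -0.3]
pass+1 [640.  64.   3.] [0.2 0.5] [-0.6 -0.2]
rej- [638. -81.   4.] [0.5 1.4] [-1.6 -0.5]
rej0 [ 634. -157.    8.] [0.4 1. ] [-1.  -0.3]
rej+ [ 632. -232.   11.] [0.1 0.4] [-0.3 -0.1]
gpin [554. 142.  60.] [-0. -0.] [0. 0.]
rpin [ 547. -144.   65.] [0.2 0.6] [-0.6 -0.2]
ghinge [502.  -8.  24.] [0.2 0.6] [-0.6 -0.2]
rhinge [ 508. -292.   22.] [0.2 0.8] [-0.7 -0.2]
purp [ 325. -158.   30.] [0.1 0.4] [-0.4 -0.1]
```

```bash
cat >> h.py <<'E'
def toolR(o): return Ro.from_euler("xyz",o["eef_rot"]).as_matrix()
def plan(pos,yaw,roll=np.pi,pitch=0):
    o=arm.observe(); R=toolR(o)
    d=R.T@(np.array(pos)-o["tcp_pos"]); Rt=Ro.from_euler("xyz",[roll,pitch,yaw]).as_matrix()
    w=Ro.from_matrix(R.T@Rt).as_rotvec()
    print("t=%.1f"%o["time_s"],"tx,ty,tz",np.round(d/.5,3),"w",np.round(w/2,3),"rows",round(max(np.linalg.norm(d)/.05,np.degrees(np.linalg.norm(w))/8.59),1))
def wcam_at(pos,yaw):
    # wrist camera if tcp at pos, yaw, pointing down
    o=arm.observe();C=cam("wrist");R=toolR(o)
    Rc=R.T@C[4]; ec=R.T@(C[3]-o["tcp_pos"])
    Rt=Ro.from_euler("xyz",[np.pi,0,yaw]).as_matrix()
    return (C[0],C[1],C[2],np.array(pos)+Rt@ec,Rt@Rc)
def viewpose(pt,z,yaw,u=256,v=150):
    # tcp xy so pt appears at (u,v)
    C=wcam_at([0,0,z],yaw); p=atz(C,u,v,pt[2]); return [pt[0]-p[0],pt[1]-p[1],z]
def st():
    o=arm.observe(); print("t",o["time_s"],"tcp",np.round(o["tcp_pos"],4),"rot",np.round(o["eef_rot"],4),"F",np.round(o["contact_force"],1),"op",round(o["opening"],3),"q",np.round(o["q"],2))
E
python3 - <<'E'
from h import *
p=viewpose([.356,-.292,.028],.2,np.radians(30)); print(p)
plan(p,np.radians(30))
T=cam("top");t=lambda x,y:(T,150+x/3-.33,115+y/3-.33)
f=lambda x,y:(T,x*.64-.3,y*.64-.3)
for n,uv,z in [("tubecap",f(182,295),.099),("tubefoot",f(200,306),0),("cyl",t(667,83),.0),("cap",f(172,273),.014),("beak",t(740,203),0),("pip1",t(232,325),.01),("pip2",t(425,302),.01),("blue",t(582,423),.028),("purpR",t(704,432),.028),("purp",t(480,362),.028),("sachet",t(760,120),.01),("gjaw1",t(321,134),.02),("gjaw2",t(331,134),.02),("ggrip1",t(312,252),.02),("ggrip2",t(359,247),.02),("rjaw",t(595,117),.02),("rgrip1",t(561,230),.02),("rgrip2",t(609,235),.02),("rhinge",t(592,171),.026),("ghinge",t(330,190),.026)]:
    print(n,np.round(atz(*uv,z)*1000))
E
```

```text
[np.float64(0.3294110735410314), np.float64(-0.297562929613333), 0.2]
t=0.2 tx,ty,tz [ 0.483 -0.505  0.045] w [-0.    -0.    -0.131] rows 7.0
tubecap [475. 424.  99.]
tubefoot [474. 424.   0.]
cyl [ 614. -393.    0.]
cap [545. 480.  14.]
beak [ 472. -455.    0.]
pip1 [366. 103.  10.]
pip2 [ 379. -102.   10.]
blue [ 244. -252.   28.]
purpR [ 228. -375.   28.]
purp [ 311. -153.   28.]
sachet [ 562. -486.   10.]
gjaw1 [569.  -1.  20.]
gjaw2 [568. -12.  20.]
ggrip1 [438.  15.  20.]
ggrip2 [441. -35.  20.]
rjaw [ 572. -302.   20.]
rgrip1 [ 448. -252.   20.]
rgrip2 [ 440. -303.   20.]
rhinge [ 510. -291.   26.]
ghinge [503.  -8.  26.]
```

Emit:
step_arm(commands=[{"tx":0.483,"ty":-0.505,"tz":0.045,"wz":-0.131,"hand":-1},{"tx":0.483,"ty":-0.505,"tz":0.045,"wz":-0.131,"hand":-1},{"tx":0.483,"ty":-0.505,"tz":0.045,"wz":-0.131,"hand":-1},{"tx":0.483,"ty":-0.505,"tz":0.045,"wz":-0.131,"hand":-1},{"tx":0.483,"ty":-0.505,"tz":0.045,"wz":-0.131,"hand":-1},{"tx":0.483,"ty":-0.505,"tz":0.045,"wz":-0.131,"hand":-1},{"tx":0.483,"ty":-0.505,"tz":0.045,"wz":-0.131,"hand":-1},{"tx":0.483,"ty":-0.505,"tz":0.045,"wz":-0.131,"hand":-1}])

```text
$.commands[0]: bad value
```

```bash
cat >> h.py <<'E'
import pickle
def snap(name):
    C=cam("wrist"); im=arm.capture("wrist"); pickle.dump(C,open(f"pics/{name}.pkl","wb")); np.save(f"pics/{name}.npy",im)
    cv2.imwrite(f"pics/{name}.png",cv2.resize(im[:,:,::-1],(800,600),interpolation=cv2.INTER_CUBIC)); st()
def wpt(name,u,v,z):  # u,v in 800x600 view
    C=pickle.load(open(f"pics/{name}.pkl","rb")); return atz(C,(u+.5)*.64-.5,(v+.5)*.64-.5,z)
E
python3 - <<'E'
from h import *
snap("w1")
E
```

```text
t 0.3 tcp [ 0.1611 -0.6037  0.2224] rot [-3.141   0.      0.2608] F [-0.1 -0.1  0.7] op 1.0 q [ 1.24  0.41 -0.01  1.6   0.01  1.13 -0.08]
```

View pics/w1.png

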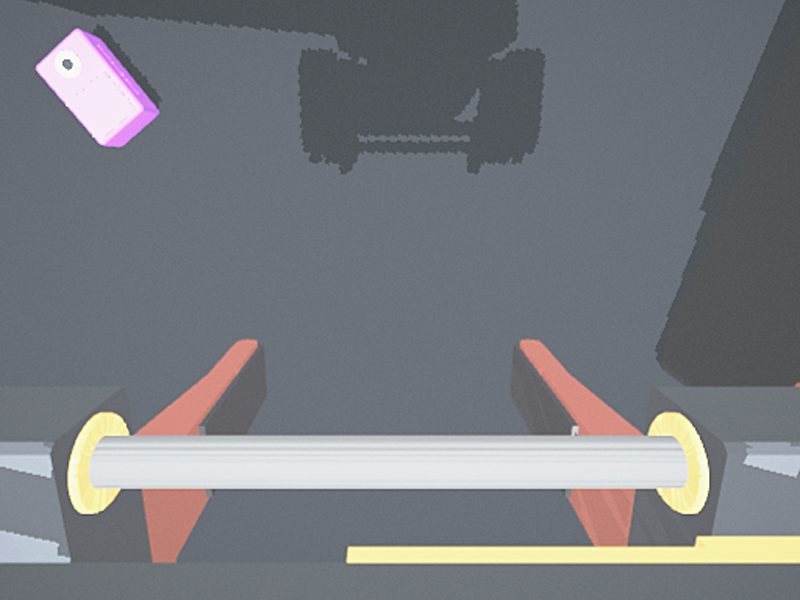

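All seven keys are apparently required.

Emit:
step_arm(commands=[{"tx":0.483,"ty":-0.505,"tz":0.045,"wx":0,"wy":0,"wz":-0.131,"hand":-1},{"tx":0.483,"ty":-0.505,"tz":0.045,"wx":0,"wy":0,"wz":-0.131,"hand":-1},{"tx":0.483,"ty":-0.505,"tz":0.045,"wx":0,"wy":0,"wz":-0.131,"hand":-1},{"tx":0.483,"ty":-0.505,"tz":0.045,"wx":0,"wy":0,"wz":-0.131,"hand":-1},{"tx":0.483,"ty":-0.505,"tz":0.045,"wx":0,"wy":0,"wz":-0.131,"hand":-1},{"tx":0.483,"ty":-0.505,"tz":0.045,"wx":0,"wy":0,"wz":-0.131,"hand":-1},{"tx":0.483,"ty":-0.505,"tz":0.045,"wx":0,"wy":0,"wz":-0.131,"hand":-1},{"tx":0.483,"ty":-0.505,"tz":0.045,"wx":0,"wy":0,"wz":-0.131,"hand":-1}])

```text
time_s: 1.1
tcp_pos: [0.3323, -0.2919, 0.2001]
eef_rot: [-3.14, -0.002, 0.532]
contact_force: [0.5, -1.0, 0.2]
opening: 0.993
```

```bash
python3 - <<'E'
from h import *
snap("w2")
E
```

```text
t 1.15 tcp [ 0.3308 -0.2949  0.2002] rot [-3.1413e+00 -5.0000e-04  5.2890e-01] F [-0.3 -1.9  0.1] op 1.003 q [ 0.87  0.14 -0.27  2.03  0.04  0.98 -0.47]
```

View pics/w2.png

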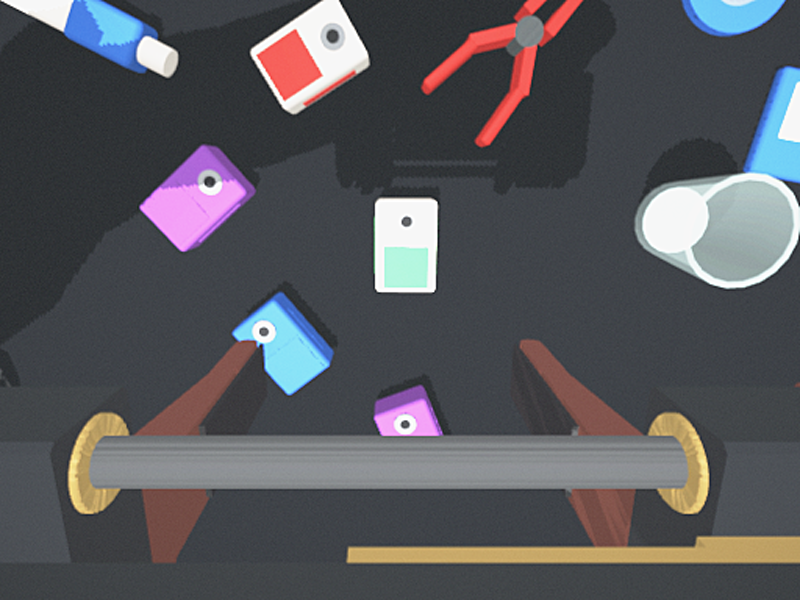

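```bash
cat >> h.py <<'E'
def cas(name,corners,z=.028):
    # corners in order around, first two = short edge
    P=np.array([wpt(name,*c,z) for c in corners]); c=P.mean(0)
    L=(P[2]+P[3]-P[0]-P[1])/2; W=(P[1]+P[2]-P[0]-P[3])/2
    print("centre",np.round(c,4),"len",np.round(np.linalg.norm(L),4),"wid",np.round(np.linalg.norm(W),4),"yawL",np.round(np.arctan2(L[1],L[0]),3),"yawW+90",np.round(np.arctan2(W[1],W[0])+np.pi/2,3))
    return c
E
python3 - <<'E'
from h import *
c=cas("w2",[(377,198),(438,199),(436,292),(375,291)])
plan([c[0],c[1],.014],.53-0.01)
E
```

```text
centre [ 0.3543 -0.2936  0.028 ] len 0.0645 wid 0.0421 yawL -2.622 yawW+90 0.516
t=1.1 tx,ty,tz [0.042 0.021 0.372] w [-0.    -0.     0.004] rows 3.8
```

Emit:
step_arm(commands=[{"tx":0.042,"ty":0.021,"tz":0.15,"wx":0,"wy":0,"wz":0.004,"hand":-1},{"tx":0.042,"ty":0.021,"tz":0.25,"wx":0,"wy":0,"wz":0.004,"hand":-1},{"tx":0.042,"ty":0.021,"tz":0.33,"wx":0,"wy":0,"wz":0.004,"hand":-1},{"tx":0.042,"ty":0.021,"tz":0.372,"wx":0,"wy":0,"wz":0.004,"hand":-1},{"tx":0.042,"ty":0.021,"tz":0.372,"wx":0,"wy":0,"wz":0.004,"hand":-1},{"tx":0.042,"ty":0.021,"tz":0.372,"wx":0,"wy":0,"wz":0.004,"hand":1},{"tx":0.042,"ty":0.021,"tz":0.372,"wx":0,"wy":0,"wz":0.004,"hand":1},{"tx":0.042,"ty":0.021,"tz":0.372,"wx":0,"wy":0,"wz":0.004,"hand":1}])

```text
time_s: 1.95
tcp_pos: [0.3553, -0.2947, 0.0164]
eef_rot: [3.138, -0.002, 0.52]
contact_force: [0.3, 0.2, -0.0]
opening: 0.764
```

```bash
python3 - <<'E'
from h import *
st()
E
```

```text
t 1.95 tcp [ 0.3553 -0.2947  0.0164] rot [ 3.138e+00 -1.800e-03  5.201e-01] F [ 0.3  0.2 -0. ] op 0.764 q [ 0.77  0.45 -0.23  2.16  0.19  0.55 -0.65]
```

Emit:
step_arm(commands=[{"tx":0,"ty":0,"tz":0.003,"wx":0,"wy":0,"wz":0,"hand":1},{"tx":0,"ty":0,"tz":0.003,"wx":0,"wy":0,"wz":0,"hand":1},{"tx":0,"ty":0,"tz":0.003,"wx":0,"wy":0,"wz":0,"hand":1},{"tx":0,"ty":0,"tz":0.003,"wx":0,"wy":0,"wz":0,"hand":1},{"tx":0,"ty":0,"tz":0.003,"wx":0,"wy":0,"wz":0,"hand":1},{"tx":0,"ty":0,"tz":0.003,"wx":0,"wy":0,"wz":0,"hand":1},{"tx":0,"ty":0,"tz":0.003,"wx":0,"wy":0,"wz":0,"hand":1},{"tx":0,"ty":0,"tz":-0.05,"wx":0,"wy":0,"wz":0,"hand":1}])

```text
time_s: 2.75
tcp_pos: [0.3537, -0.2934, 0.0396]
eef_rot: [-3.14, 0.0, 0.52]
contact_force: [0.0, -0.8, -0.9]
opening: 0.476
```

```bash
python3 - <<'E'
from h import *
st()
# view of green rack: yaw pi/2
y=np.pi/2-.045
for pt in ([.643,.141,.01],):
    p=viewpose(pt,.25,y,256,120); print(p); plan(p,y)
E
```

```text
t 2.75 tcp [ 0.3537 -0.2934  0.0396] rot [-3.1405e+00  1.0000e-04  5.2050e-01] F [ 0.  -0.8 -0.9] op 0.476 q [ 0.79  0.41 -0.24  2.14  0.17  0.6  -0.63]
[np.float64(0.6305976736664393), np.float64(0.08667344240459889), 0.25]
t=2.8 tx,ty,tz [ 0.858 -0.385 -0.42 ] w [-0.001 -0.    -0.503] rows 10.3
```

Emit:
step_arm(commands=[{"tx":0,"ty":0,"tz":-0.1,"wx":0,"wy":0,"wz":0,"hand":1},{"tx":0.1,"ty":-0.05,"tz":-0.2,"wx":0,"wy":0,"wz":-0.06,"hand":1},{"tx":0.2,"ty":-0.1,"tz":-0.3,"wx":0,"wy":0,"wz":-0.13,"hand":1},{"tx":0.3,"ty":-0.14,"tz":-0.36,"wx":0,"wy":0,"wz":-0.19,"hand":1},{"tx":0.4,"ty":-0.18,"tz":-0.4,"wx":0,"wy":0,"wz":-0.25,"hand":1},{"tx":0.49,"ty":-0.22,"tz":-0.42,"wx":0,"wy":0,"wz":-0.31,"hand":1},{"tx":0.58,"ty":-0.26,"tz":-0.42,"wx":0,"wy":0,"wz":-0.37,"hand":1},{"tx":0.66,"ty":-0.3,"tz":-0.42,"wx":0,"wy":0,"wz":-0.43,"hand":1}])

```text
time_s: 3.55
tcp_pos: [0.5333, -0.045, 0.2439]
eef_rot: [3.141, -0.0, 1.384]
contact_force: [1.0, -0.4, -2.2]
opening: 0.476
```

```bash
python3 - <<'E'
from h import *
st()
# view of green rack: yaw pi/2
y=np.pi/2-.045
for pt in ([.643,.141,.01],):
    p=viewpose(pt,.25,y,256,120); plan(p,y)
E
```

```text
t 3.55 tcp [ 0.5333 -0.045   0.2439] rot [ 3.1406e+00 -3.0000e-04  1.3845e+00] F [ 1.  -0.4 -2.2] op 0.476 q [ 0.47  0.3  -0.59  1.76  0.18  1.14 -0.36]
t=3.5 tx,ty,tz [ 0.295  0.142 -0.012] w [ 0.001 -0.    -0.071] rows 3.3
```

Emit:
step_arm(commands=[{"tx":0.08,"ty":0.04,"tz":-0.012,"wx":0,"wy":0,"wz":-0.03,"hand":1},{"tx":0.16,"ty":0.08,"tz":-0.012,"wx":0,"wy":0,"wz":-0.05,"hand":1},{"tx":0.23,"ty":0.11,"tz":-0.012,"wx":0,"wy":0,"wz":-0.071,"hand":1},{"tx":0.275,"ty":0.13,"tz":-0.012,"wx":0,"wy":0,"wz":-0.071,"hand":1},{"tx":0.295,"ty":0.142,"tz":-0.012,"wx":0,"wy":0,"wz":-0.071,"hand":1},{"tx":0.295,"ty":0.142,"tz":-0.012,"wx":0,"wy":0,"wz":-0.071,"hand":1},{"tx":0.295,"ty":0.142,"tz":-0.012,"wx":0,"wy":0,"wz":-0.071,"hand":1},{"tx":0.295,"ty":0.142,"tz":-0.012,"wx":0,"wy":0,"wz":-0.071,"hand":1}])

```text
time_s: 4.35
tcp_pos: [0.63, 0.0849, 0.2501]
eef_rot: [3.141, 0.001, 1.524]
contact_force: [0.7, -0.3, -1.5]
opening: 0.473
```

```bash
python3 - <<'E'
from h import *
snap("w3")
E
```

```text
t 4.4 tcp [0.6301 0.085  0.2502] rot [3.1404e+00 9.0000e-04 1.5244e+00] F [ 0.3 -0.3 -0.2] op 0.474 q [ 0.21  0.48 -0.62  1.5   0.29  1.25 -0.49]
```

View pics/w3.png

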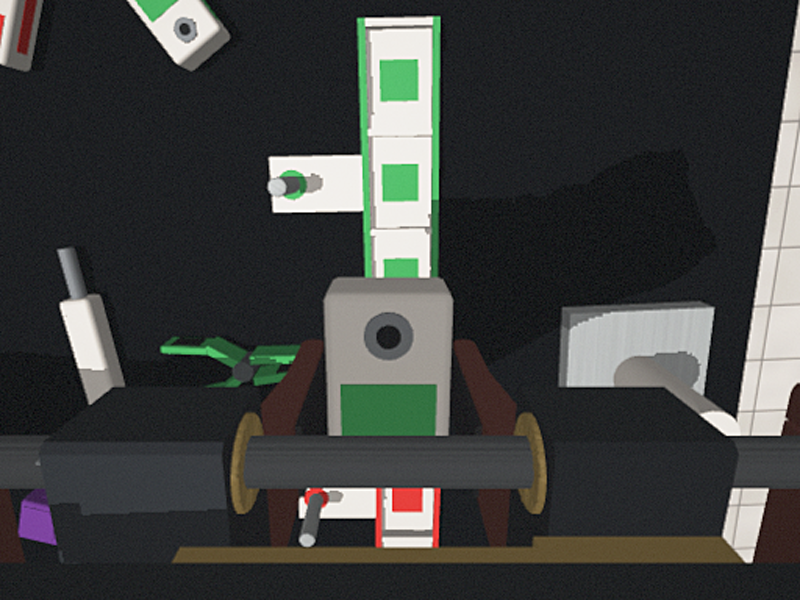

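```bash
python3 - <<'E'
from h import *
for uv,z in [((399,80),.004),((400,182),.004),((358,18),.015),((440,16),.015),((365,270),.015),((432,135),.015),((369,135),.015),((432,229),.015),((370,229),.015),((276,187),.06),((292,184),.004)]:
    print(uv,z,np.round(wpt("w3",*uv,z)*1000,1))
# held cassette top z = ?
z=.2502-.0155+.028
print("held",[np.round(wpt("w3",*c,z)*1000,1) for c in [(330,283),(450,283),(388,336)]])
E
python3 -c "
import numpy as np,cv2
im=np.load('pics/w3.npy');cv2.imwrite('pics/w3c.png',cv2.resize(im[0:200,160:310,::-1],None,fx=3,fy=3,interpolation=cv2.INTER_CUBIC))"
```

```text
(399, 80) 0.004 [645.1 220.1   4. ]
(400, 182) 0.004 [642.8 143.1   4. ]
(358, 18) 0.015 [616.5 261.6  15. ]
(440, 16) 0.015 [676.5 260.2  15. ]
(365, 270) 0.015 [610.7  73.7  15. ]
(432, 135) 0.015 [668.7 177.7  15. ]
(369, 135) 0.015 [620.  179.9  15. ]
(432, 229) 0.015 [667.  105.1  15. ]
(370, 229) 0.015 [616.7 107.4  15. ]
(276, 187) 0.06 [554.  145.2  60. ]
(292, 184) 0.004 [554.8 145.6   4. ]
held [array([613.3, 119.8, 262.7]), array([651.1, 118.1, 262.7]), array([630.7, 101.3, 262.7])]
```

View pics/w3c.png

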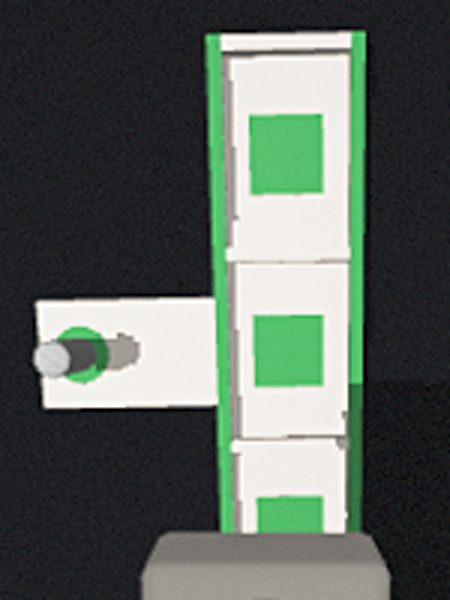

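```bash
python3 - <<'E'
from h import *
plan([.6451,.2200,.06],1.5408)
E
```

```text
t=4.4 tx,ty,tz [0.271 0.017 0.38 ] w [ 0.001  0.    -0.008] rows 4.7
```

Emit:
step_arm(commands=[{"tx":0.1,"ty":0.017,"tz":0.04,"wx":0.001,"wy":0,"wz":-0.008,"hand":1},{"tx":0.18,"ty":0.017,"tz":0.1,"wx":0.001,"wy":0,"wz":-0.008,"hand":1},{"tx":0.24,"ty":0.017,"tz":0.18,"wx":0.001,"wy":0,"wz":-0.008,"hand":1},{"tx":0.271,"ty":0.017,"tz":0.26,"wx":0.001,"wy":0,"wz":-0.008,"hand":1},{"tx":0.271,"ty":0.017,"tz":0.34,"wx":0.001,"wy":0,"wz":-0.008,"hand":1},{"tx":0.271,"ty":0.017,"tz":0.38,"wx":0.001,"wy":0,"wz":-0.008,"hand":1},{"tx":0.271,"ty":0.017,"tz":0.38,"wx":0.001,"wy":0,"wz":-0.008,"hand":1},{"tx":0.271,"ty":0.017,"tz":0.38,"wx":0.001,"wy":0,"wz":-0.008,"hand":1}])

```text
time_s: 5.2
tcp_pos: [0.6456, 0.219, 0.061]
eef_rot: [-3.141, 0.001, 1.539]
contact_force: [-0.3, 0.0, -0.5]
opening: 0.475
```

```bash
python3 - <<'E'
from h import *
snap("w4")
plan([.6451,.2200,.0195],1.5408)
E
```

```text
t 5.25 tcp [0.6462 0.2194 0.062 ] rot [3.1403e+00 1.0000e-04 1.5392e+00] F [-0.1  0.2  0. ] op 0.473 q [-0.04  0.73 -0.56  1.56  0.44  0.98 -0.76]
t=5.2 tx,ty,tz [ 0.001 -0.002  0.085] w [ 0.001  0.    -0.001] rows 0.8
```

View pics/w4.png

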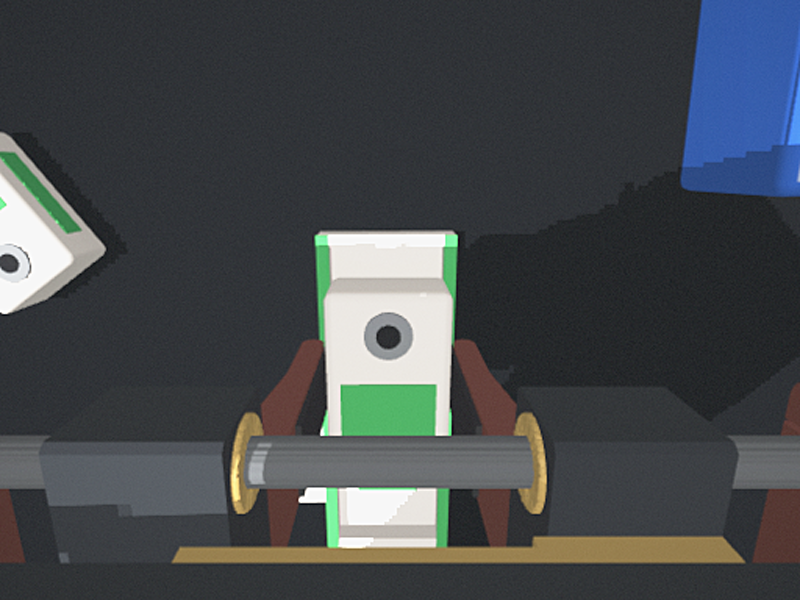

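Emit:
step_arm(commands=[{"tx":0.001,"ty":-0.002,"tz":0.025,"wx":0.001,"wy":0,"wz":-0.001,"hand":1},{"tx":0.001,"ty":-0.002,"tz":0.045,"wx":0.001,"wy":0,"wz":-0.001,"hand":1},{"tx":0.001,"ty":-0.002,"tz":0.06,"wx":0.001,"wy":0,"wz":-0.001,"hand":1},{"tx":0.001,"ty":-0.002,"tz":0.07,"wx":0.001,"wy":0,"wz":-0.001,"hand":1},{"tx":0.001,"ty":-0.002,"tz":0.078,"wx":0.001,"wy":0,"wz":-0.001,"hand":1},{"tx":0.001,"ty":-0.002,"tz":0.085,"wx":0.001,"wy":0,"wz":-0.001,"hand":1},{"tx":0.001,"ty":-0.002,"tz":0.085,"wx":0.001,"wy":0,"wz":-0.001,"hand":1},{"tx":0.001,"ty":-0.002,"tz":0.085,"wx":0.001,"wy":0,"wz":-0.001,"hand":1}])

```text
time_s: 6.05
tcp_pos: [0.6454, 0.2201, 0.0195]
eef_rot: [-3.141, -0.0, 1.541]
contact_force: [-0.5, -0.1, -0.5]
opening: 0.474
```

```bash
python3 - <<'E'
from h import *
snap("w5")
E
```

```text
t 6.1 tcp [0.6454 0.2201 0.0195] rot [-3.1411e+00 -1.0000e-04  1.5412e+00] F [-0.4  0.1 -1.4] op 0.475 q [-0.05  0.78 -0.53  1.58  0.47  0.91 -0.78]
```

View pics/w5.png

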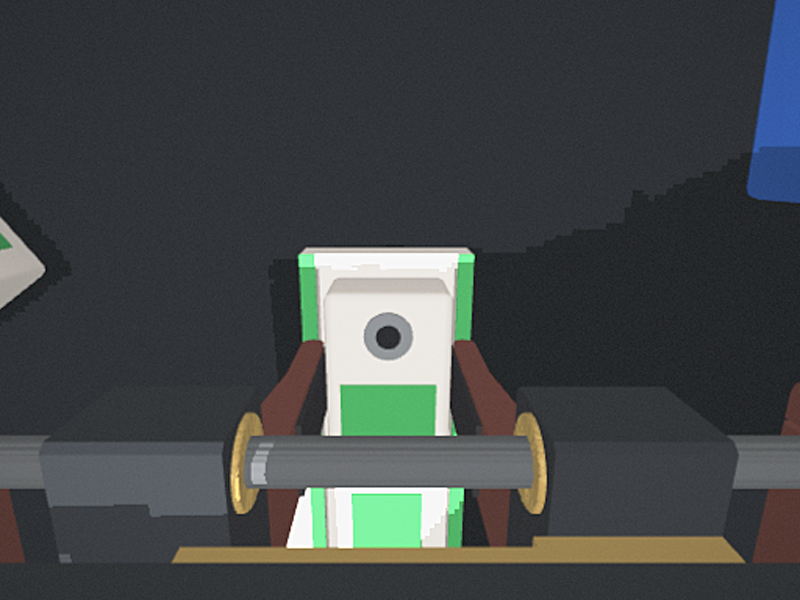

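```bash
python3 - <<'E'
from h import *
p=viewpose([.487,.270,.028],.2,2.15,256,150); print(p); plan(p,2.15)
E
```

```text
[np.float64(0.4939592330179459), np.float64(0.24391946744101684), 0.2]
t=6.1 tx,ty,tz [ 0.039 -0.304 -0.361] w [-0.    -0.    -0.304] rows 4.7
```

Emit:
step_arm(commands=[{"tx":0,"ty":0,"tz":0,"wx":0,"wy":0,"wz":0,"hand":-1},{"tx":0,"ty":0,"tz":0,"wx":0,"wy":0,"wz":0,"hand":-1},{"tx":0,"ty":0,"tz":0,"wx":0,"wy":0,"wz":0,"hand":-1},{"tx":0,"ty":0,"tz":-0.05,"wx":0,"wy":0,"wz":0,"hand":-1},{"tx":0,"ty":0,"tz":-0.13,"wx":0,"wy":0,"wz":0,"hand":-1},{"tx":0,"ty":0,"tz":-0.22,"wx":0,"wy":0,"wz":0,"hand":-1},{"tx":0.01,"ty":-0.05,"tz":-0.3,"wx":0,"wy":0,"wz":-0.06,"hand":-1},{"tx":0.02,"ty":-0.12,"tz":-0.36,"wx":0,"wy":0,"wz":-0.12,"hand":-1}])

```text
time_s: 6.9
tcp_pos: [0.5868, 0.2319, 0.2021]
eef_rot: [3.139, -0.001, 1.784]
contact_force: [0.8, -0.6, 0.6]
opening: 0.999
```

```bash
python3 - <<'E'
from h import *
p=viewpose([.487,.270,.028],.2,2.15,256,150); plan(p,2.15); snap("w6")
E
```

```text
t=6.9 tx,ty,tz [ 0.063 -0.176  0.004] w [ 0.001 -0.    -0.183] rows 2.4
t 6.95 tcp [0.5817 0.2361 0.207 ] rot [ 3.1366e+00 -2.2000e-03  1.7975e+00] F [-2.9  3.4  3. ] op 0.997 q [ 0.02  0.52 -0.7   1.58  0.36  1.17 -0.53]
```

View pics/w6.png

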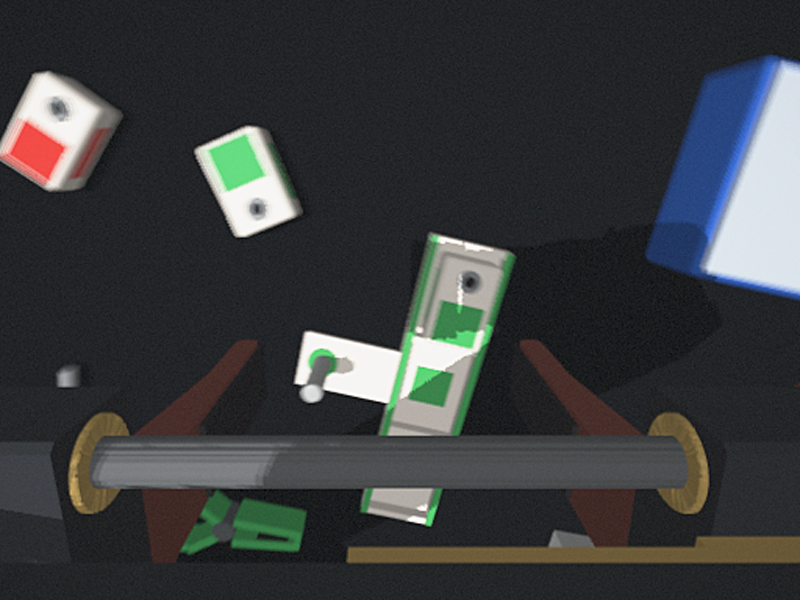

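Emit:
step_arm(commands=[{"tx":0.05,"ty":-0.1,"tz":0.004,"wx":0,"wy":0,"wz":-0.07,"hand":-1},{"tx":0.063,"ty":-0.15,"tz":0.004,"wx":0.001,"wy":0,"wz":-0.13,"hand":-1},{"tx":0.063,"ty":-0.176,"tz":0.004,"wx":0.001,"wy":0,"wz":-0.183,"hand":-1},{"tx":0.063,"ty":-0.176,"tz":0.004,"wx":0.001,"wy":0,"wz":-0.183,"hand":-1},{"tx":0.063,"ty":-0.176,"tz":0.004,"wx":0.001,"wy":0,"wz":-0.183,"hand":-1},{"tx":0.063,"ty":-0.176,"tz":0.004,"wx":0.001,"wy":0,"wz":-0.183,"hand":-1},{"tx":0.063,"ty":-0.176,"tz":0.004,"wx":0.001,"wy":0,"wz":-0.183,"hand":-1},{"tx":0.063,"ty":-0.176,"tz":0.004,"wx":0.001,"wy":0,"wz":-0.183,"hand":-1}])

```text
time_s: 7.75
tcp_pos: [0.4894, 0.247, 0.2044]
eef_rot: [3.138, -0.001, 2.162]
contact_force: [-0.2, -0.5, -0.0]
opening: 0.998
```

```bash
python3 - <<'E'
from h import *
snap("w7")
E
```

```text
t 7.8 tcp [0.4893 0.2471 0.2044] rot [ 3.1383e+00 -1.1000e-03  2.1625e+00] F [-0.4  0.1 -0.3] op 1.001 q [ 0.09  0.42 -0.84  1.77  0.34  1.1  -0.27]
```

View pics/w7.png

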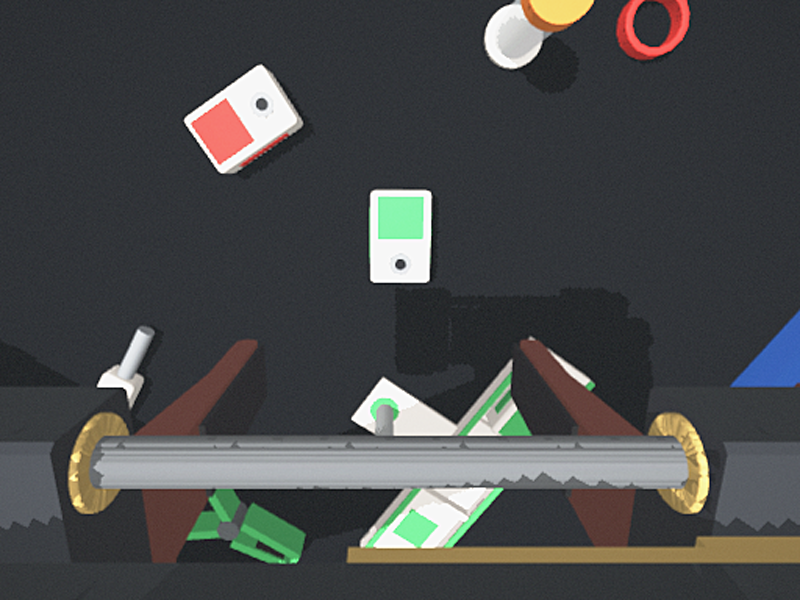

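```bash
python3 - <<'E'
from h import *
c=cas("w7",[(371,190),(432,190),(431,283),(370,283)])
plan([c[0],c[1],.014],2.16)
c=cas("w7",[(261,65),(303,122),(226,174),(183,120)])
E
```

```text
centre [0.4844 0.2716 0.028 ] len 0.0648 wid 0.0425 yawL -0.983 yawW+90 2.162
t=7.8 tx,ty,tz [0.046 0.018 0.381] w [ 0.002 -0.001  0.001] rows 3.8
centre [0.3553 0.2772 0.028 ] len 0.0627 wid 0.0426 yawL -1.993 yawW+90 1.226
```

Emit:
step_arm(commands=[{"tx":0.046,"ty":0.018,"tz":0.1,"wx":0.002,"wy":0,"wz":0.001,"hand":-1},{"tx":0.046,"ty":0.018,"tz":0.2,"wx":0.002,"wy":0,"wz":0.001,"hand":-1},{"tx":0.046,"ty":0.018,"tz":0.3,"wx":0.002,"wy":0,"wz":0.001,"hand":-1},{"tx":0.046,"ty":0.018,"tz":0.36,"wx":0.002,"wy":0,"wz":0.001,"hand":-1},{"tx":0.046,"ty":0.018,"tz":0.381,"wx":0.002,"wy":0,"wz":0.001,"hand":-1},{"tx":0.046,"ty":0.018,"tz":0.381,"wx":0.002,"wy":0,"wz":0.001,"hand":-1},{"tx":0.046,"ty":0.018,"tz":0.381,"wx":0.002,"wy":0,"wz":0.001,"hand":1},{"tx":0.046,"ty":0.018,"tz":0.381,"wx":0.002,"wy":0,"wz":0.001,"hand":1}])

```text
time_s: 8.6
tcp_pos: [0.4856, 0.2725, 0.016]
eef_rot: [3.139, -0.001, 2.16]
contact_force: [0.3, 1.2, 0.2]
opening: 0.859
```

Emit:
step_arm(commands=[{"tx":0,"ty":0,"tz":0.0,"wx":0,"wy":0,"wz":0,"hand":1},{"tx":0,"ty":0,"tz":0.0,"wx":0,"wy":0,"wz":0,"hand":1},{"tx":0,"ty":0,"tz":0.0,"wx":0,"wy":0,"wz":0,"hand":1},{"tx":0,"ty":0,"tz":0.0,"wx":0,"wy":0,"wz":0,"hand":1},{"tx":0,"ty":0,"tz":0.0,"wx":0,"wy":0,"wz":0,"hand":1},{"tx":0,"ty":0,"tz":0.0,"wx":0,"wy":0,"wz":0,"hand":1},{"tx":0,"ty":0,"tz":0.0,"wx":0,"wy":0,"wz":0,"hand":1},{"tx":0,"ty":0,"tz":0.0,"wx":0,"wy":0,"wz":0,"hand":1}])

```text
time_s: 9.4
tcp_pos: [0.4857, 0.2724, 0.0162]
eef_rot: [3.139, -0.0, 2.16]
contact_force: [-0.6, -1.8, 5.0]
opening: 0.478
```

```bash
python3 - <<'E'
from h import *
st()
plan([.6428,.1430,.12],1.5408)
E
```

```text
t 9.4 tcp [0.4857 0.2724 0.0162] rot [ 3.1390e+00 -4.0000e-04  2.1601e+00] F [-0.6 -1.8  5. ] op 0.478 q [-0.09  0.66 -0.68  1.91  0.58  0.78 -0.51]
t=9.4 tx,ty,tz [-0.39   0.118 -0.207] w [ 0.001 -0.001  0.31 ] rows 4.6
```

Emit:
step_arm(commands=[{"tx":0,"ty":0,"tz":-0.06,"wx":0,"wy":0,"wz":0,"hand":1},{"tx":0,"ty":0,"tz":-0.15,"wx":0,"wy":0,"wz":0.02,"hand":1},{"tx":-0.08,"ty":0.02,"tz":-0.207,"wx":0,"wy":0,"wz":0.09,"hand":1},{"tx":-0.16,"ty":0.05,"tz":-0.207,"wx":0,"wy":0,"wz":0.16,"hand":1},{"tx":-0.25,"ty":0.08,"tz":-0.207,"wx":0,"wy":0,"wz":0.23,"hand":1},{"tx":-0.33,"ty":0.1,"tz":-0.207,"wx":0,"wy":0,"wz":0.31,"hand":1},{"tx":-0.37,"ty":0.112,"tz":-0.207,"wx":0.001,"wy":0,"wz":0.31,"hand":1},{"tx":-0.39,"ty":0.118,"tz":-0.207,"wx":0.001,"wy":0,"wz":0.31,"hand":1}])

```text
time_s: 10.2
tcp_pos: [0.6443, 0.1405, 0.1189]
eef_rot: [-3.141, -0.0, 1.537]
contact_force: [-0.3, -0.2, -0.8]
opening: 0.472
```

```bash
python3 - <<'E'
from h import *
st()
plan([.6428,.1430,.0205],1.5408)
E
```

```text
t 10.2 tcp [0.6443 0.1405 0.1189] rot [-3.1412e+00 -4.0000e-04  1.5371e+00] F [-0.3 -0.2 -0.8] op 0.472 q [ 0.09  0.64 -0.57  1.58  0.38  1.04 -0.62]
t=10.2 tx,ty,tz [ 0.005 -0.003  0.197] w [-0.    -0.    -0.002] rows 2.0
```

Emit:
step_arm(commands=[{"tx":0.005,"ty":-0.003,"tz":0.05,"wx":0,"wy":0,"wz":-0.002,"hand":1},{"tx":0.005,"ty":-0.003,"tz":0.1,"wx":0,"wy":0,"wz":-0.002,"hand":1},{"tx":0.005,"ty":-0.003,"tz":0.13,"wx":0,"wy":0,"wz":-0.002,"hand":1},{"tx":0.005,"ty":-0.003,"tz":0.15,"wx":0,"wy":0,"wz":-0.002,"hand":1},{"tx":0.005,"ty":-0.003,"tz":0.17,"wx":0,"wy":0,"wz":-0.002,"hand":1},{"tx":0.005,"ty":-0.003,"tz":0.185,"wx":0,"wy":0,"wz":-0.002,"hand":1},{"tx":0.005,"ty":-0.003,"tz":0.197,"wx":0,"wy":0,"wz":-0.002,"hand":1},{"tx":0.005,"ty":-0.003,"tz":0.197,"wx":0,"wy":0,"wz":-0.002,"hand":1}])

```text
time_s: 11.0
tcp_pos: [0.643, 0.1433, 0.0204]
eef_rot: [-3.142, -0.0, 1.541]
contact_force: [-0.9, 0.3, -0.2]
opening: 0.476
```

```bash
python3 - <<'E'
from h import *
snap("w8")
p=viewpose([.3553,.277,.028],.2,1.22,256,150); print(p);plan(p,1.22)
E
```

```text
t 11.05 tcp [0.643  0.1432 0.0206] rot [ 3.1415e+00 -5.0000e-04  1.5412e+00] F [-0.1  0.3  0.2] op 0.475 q [ 0.06  0.75 -0.52  1.64  0.46  0.88 -0.68]
[np.float64(0.3385552334359796), np.float64(0.25579768570937467), 0.2]
t=11.1 tx,ty,tz [ 0.207 -0.615 -0.359] w [ 0.    -0.     0.161] rows 7.4
```

View pics/w8.png

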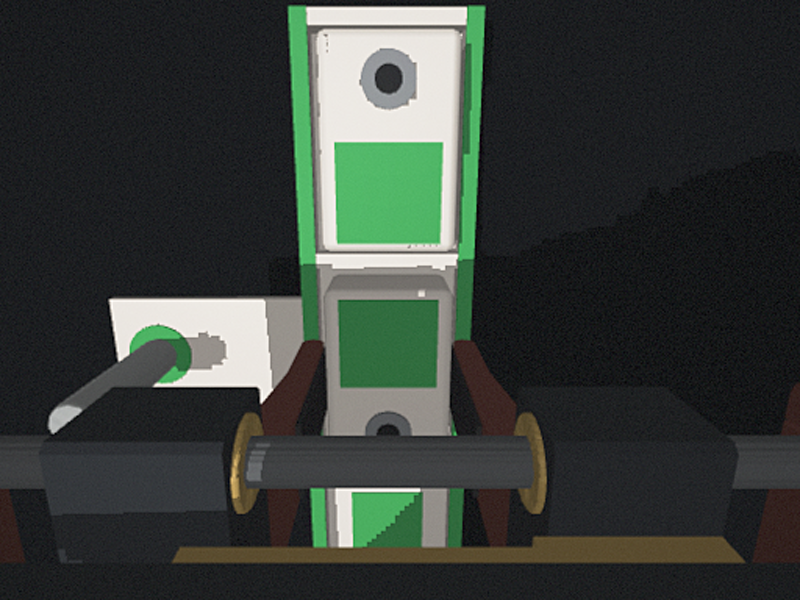

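Emit:
step_arm(commands=[{"tx":0,"ty":0,"tz":0,"wx":0,"wy":0,"wz":0,"hand":-1},{"tx":0,"ty":0,"tz":0,"wx":0,"wy":0,"wz":0,"hand":-1},{"tx":0,"ty":0,"tz":0,"wx":0,"wy":0,"wz":0,"hand":-1},{"tx":0,"ty":0,"tz":-0.06,"wx":0,"wy":0,"wz":0,"hand":-1},{"tx":0,"ty":0,"tz":-0.15,"wx":0,"wy":0,"wz":0,"hand":-1},{"tx":0,"ty":0,"tz":-0.24,"wx":0,"wy":0,"wz":0,"hand":-1},{"tx":0.02,"ty":-0.06,"tz":-0.32,"wx":0,"wy":0,"wz":0.02,"hand":-1},{"tx":0.05,"ty":-0.14,"tz":-0.359,"wx":0,"wy":0,"wz":0.04,"hand":-1}])

```text
time_s: 11.85
tcp_pos: [0.5756, 0.17, 0.2036]
eef_rot: [3.137, -0.003, 1.456]
contact_force: [0.5, 1.4, 1.0]
opening: 0.999
```

```bash
python3 - <<'E'
from h import *
st()
p=viewpose([.3553,.277,.028],.2,1.22,256,150);plan(p,1.22)
E
```

```text
t 11.85 tcp [0.5756 0.17   0.2036] rot [ 3.1367e+00 -2.7000e-03  1.4563e+00] F [0.5 1.4 1. ] op 0.999 q [ 0.09  0.46 -0.62  1.66  0.29  1.12 -0.73]
t=11.8 tx,ty,tz [ 0.116 -0.491  0.005] w [ 0.002 -0.002  0.118] rows 5.0
```

Emit:
step_arm(commands=[{"tx":0.02,"ty":-0.1,"tz":0.005,"wx":0,"wy":0,"wz":0.03,"hand":-1},{"tx":0.05,"ty":-0.2,"tz":0.005,"wx":0,"wy":0,"wz":0.06,"hand":-1},{"tx":0.07,"ty":-0.3,"tz":0.005,"wx":0.002,"wy":-0.002,"wz":0.09,"hand":-1},{"tx":0.09,"ty":-0.4,"tz":0.005,"wx":0.002,"wy":-0.002,"wz":0.118,"hand":-1},{"tx":0.11,"ty":-0.465,"tz":0.005,"wx":0.002,"wy":-0.002,"wz":0.118,"hand":-1},{"tx":0.116,"ty":-0.491,"tz":0.005,"wx":0.002,"wy":-0.002,"wz":0.118,"hand":-1},{"tx":0.116,"ty":-0.491,"tz":0.005,"wx":0.002,"wy":-0.002,"wz":0.118,"hand":-1},{"tx":0.116,"ty":-0.491,"tz":0.005,"wx":0.002,"wy":-0.002,"wz":0.118,"hand":-1}])

```text
time_s: 12.65
tcp_pos: [0.3397, 0.2553, 0.2003]
eef_rot: [3.14, 0.0, 1.22]
contact_force: [1.7, 0.2, 1.1]
opening: 1.001
```

```bash
python3 - <<'E'
from h import *
snap("w9")
E
```

```text
t 12.7 tcp [0.3399 0.2552 0.2001] rot [3.1406e+00 2.0000e-04 1.2186e+00] F [ 0.   0.1 -0.5] op 1.001 q [-0.09  0.16 -0.73  2.04  0.13  0.99 -1.23]
```

View pics/w9.png

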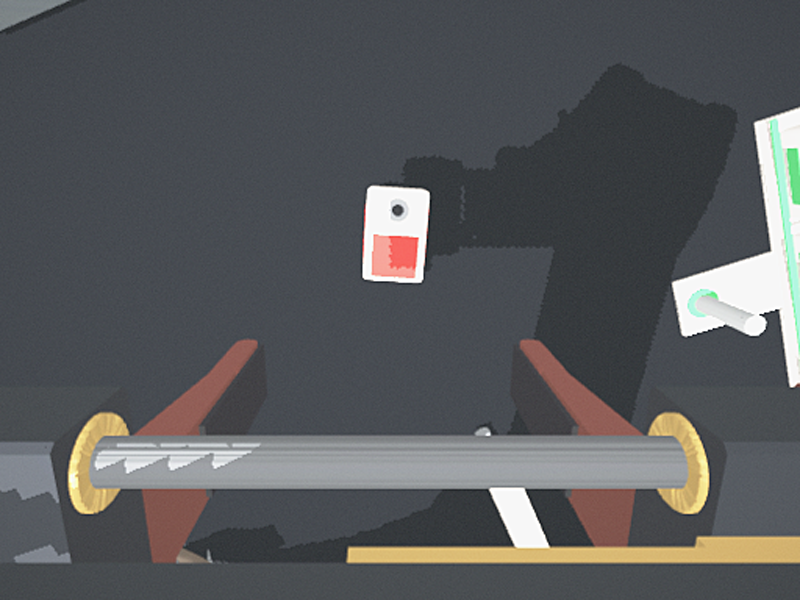

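```bash
python3 - <<'E'
from h import *
c=cas("w9",[(368,186),(430,189),(423,283),(363,280)])
plan([c[0],c[1],.014],1.16)
E
```

```text
centre [0.3537 0.2768 0.028 ] len 0.0647 wid 0.0419 yawL -1.981 yawW+90 1.17
t=12.7 tx,ty,tz [0.05  0.011 0.372] w [0.001 0.    0.029] rows 3.8
```

Emit:
step_arm(commands=[{"tx":0.05,"ty":0.011,"tz":0.1,"wx":0.001,"wy":0,"wz":0.027,"hand":-1},{"tx":0.05,"ty":0.011,"tz":0.2,"wx":0.001,"wy":0,"wz":0.027,"hand":-1},{"tx":0.05,"ty":0.011,"tz":0.3,"wx":0.001,"wy":0,"wz":0.027,"hand":-1},{"tx":0.05,"ty":0.011,"tz":0.35,"wx":0.001,"wy":0,"wz":0.027,"hand":-1},{"tx":0.05,"ty":0.011,"tz":0.372,"wx":0.001,"wy":0,"wz":0.027,"hand":-1},{"tx":0.05,"ty":0.011,"tz":0.372,"wx":0.001,"wy":0,"wz":0.027,"hand":-1},{"tx":0.05,"ty":0.011,"tz":0.372,"wx":0.001,"wy":0,"wz":0.027,"hand":1},{"tx":0.05,"ty":0.011,"tz":0.372,"wx":0.001,"wy":0,"wz":0.027,"hand":1}])

```text
time_s: 13.5
tcp_pos: [0.3552, 0.2773, 0.0156]
eef_rot: [3.141, -0.002, 1.164]
contact_force: [0.7, -0.0, 0.9]
opening: 0.859
```

Emit:
step_arm(commands=[{"tx":0,"ty":0,"tz":0.0,"wx":0,"wy":0,"wz":0,"hand":1},{"tx":0,"ty":0,"tz":0.0,"wx":0,"wy":0,"wz":0,"hand":1},{"tx":0,"ty":0,"tz":0.0,"wx":0,"wy":0,"wz":0,"hand":1},{"tx":0,"ty":0,"tz":0.0,"wx":0,"wy":0,"wz":0,"hand":1},{"tx":0,"ty":0,"tz":0.0,"wx":0,"wy":0,"wz":0,"hand":1},{"tx":0,"ty":0,"tz":0.0,"wx":0,"wy":0,"wz":0,"hand":1},{"tx":0,"ty":0,"tz":0.0,"wx":0,"wy":0,"wz":0,"hand":1},{"tx":0,"ty":0,"tz":0.0,"wx":0,"wy":0,"wz":0,"hand":1}])

```text
time_s: 14.3
tcp_pos: [0.3553, 0.2773, 0.0159]
eef_rot: [3.141, -0.002, 1.164]
contact_force: [-1.0, -0.9, 5.9]
opening: 0.473
```

```bash
python3 - <<'E'
from h import *
st()
# view of red rack from -y side w/ camera ahead (+y): aim at rack center
y=np.pi/2-.03
p=viewpose([.634,-.157,.01],.25,y,256,120); print(p); plan(p,y)
E
```

```text
t 14.3 tcp [0.3553 0.2773 0.0159] rot [ 3.1405e+00 -2.2000e-03  1.1639e+00] F [-1.  -0.9  5.9] op 0.473 q [-0.31  0.5  -0.57  2.16  0.47  0.6  -1.62]
[np.float64(0.622373751888544), np.float64(-0.21139322811100988), 0.25]
t=14.3 tx,ty,tz [-0.685  0.878 -0.469] w [ 0.001 -0.001 -0.188] rows 12.1
```

Emit:
step_arm(commands=[{"tx":0,"ty":0,"tz":-0.08,"wx":0,"wy":0,"wz":0,"hand":1},{"tx":-0.02,"ty":0.03,"tz":-0.17,"wx":0,"wy":0,"wz":0,"hand":1},{"tx":-0.06,"ty":0.08,"tz":-0.24,"wx":0,"wy":0,"wz":-0.03,"hand":1},{"tx":-0.12,"ty":0.15,"tz":-0.3,"wx":0,"wy":0,"wz":-0.06,"hand":1},{"tx":-0.18,"ty":0.22,"tz":-0.36,"wx":0,"wy":0,"wz":-0.09,"hand":1},{"tx":-0.24,"ty":0.3,"tz":-0.42,"wx":0,"wy":0,"wz":-0.12,"hand":1},{"tx":-0.3,"ty":0.38,"tz":-0.45,"wx":0,"wy":0,"wz":-0.15,"hand":1},{"tx":-0.36,"ty":0.46,"tz":-0.469,"wx":0,"wy":0,"wz":-0.188,"hand":1}])

```text
time_s: 15.1
tcp_pos: [0.4857, 0.0365, 0.2471]
eef_rot: [3.138, -0.001, 1.543]
contact_force: [0.5, 0.9, -1.5]
opening: 0.474
```

```bash
python3 - <<'E'
from h import *
st()
y=np.pi/2-.03
p=viewpose([.634,-.157,.01],.25,y,256,120); plan(p,y)
E
```

```text
t 15.1 tcp [0.4857 0.0365 0.2471] rot [ 3.1377e+00 -1.3000e-03  1.5428e+00] F [ 0.5  0.9 -1.5] op 0.474 q [ 0.42  0.21 -0.68  1.86  0.15  1.12 -0.35]
t=15.1 tx,ty,tz [-0.488  0.287 -0.005] w [ 0.002 -0.001  0.001] rows 5.7
```

Emit:
step_arm(commands=[{"tx":-0.08,"ty":0.05,"tz":-0.005,"wx":0,"wy":0,"wz":0,"hand":1},{"tx":-0.17,"ty":0.1,"tz":-0.005,"wx":0.002,"wy":0,"wz":0.001,"hand":1},{"tx":-0.26,"ty":0.15,"tz":-0.005,"wx":0.002,"wy":0,"wz":0.001,"hand":1},{"tx":-0.34,"ty":0.2,"tz":-0.005,"wx":0.002,"wy":0,"wz":0.001,"hand":1},{"tx":-0.42,"ty":0.245,"tz":-0.005,"wx":0.002,"wy":0,"wz":0.001,"hand":1},{"tx":-0.465,"ty":0.275,"tz":-0.005,"wx":0.002,"wy":0,"wz":0.001,"hand":1},{"tx":-0.488,"ty":0.287,"tz":-0.005,"wx":0.002,"wy":0,"wz":0.001,"hand":1},{"tx":-0.488,"ty":0.287,"tz":-0.005,"wx":0.002,"wy":0,"wz":0.001,"hand":1}])

```text
time_s: 15.9
tcp_pos: [0.6221, -0.2124, 0.2488]
eef_rot: [-3.14, -0.002, 1.539]
contact_force: [-0.4, 0.2, -0.3]
opening: 0.474
```

```bash
python3 - <<'E'
from h import *
snap("w10")
E
```

```text
t 15.95 tcp [ 0.6219 -0.2104  0.2492] rot [-3.1404e+00 -2.5000e-03  1.5412e+00] F [-0.3  0.6 -1.2] op 0.475 q [ 0.61  0.5  -0.53  1.45  0.26  1.26  0.02]
```

View pics/w10.png

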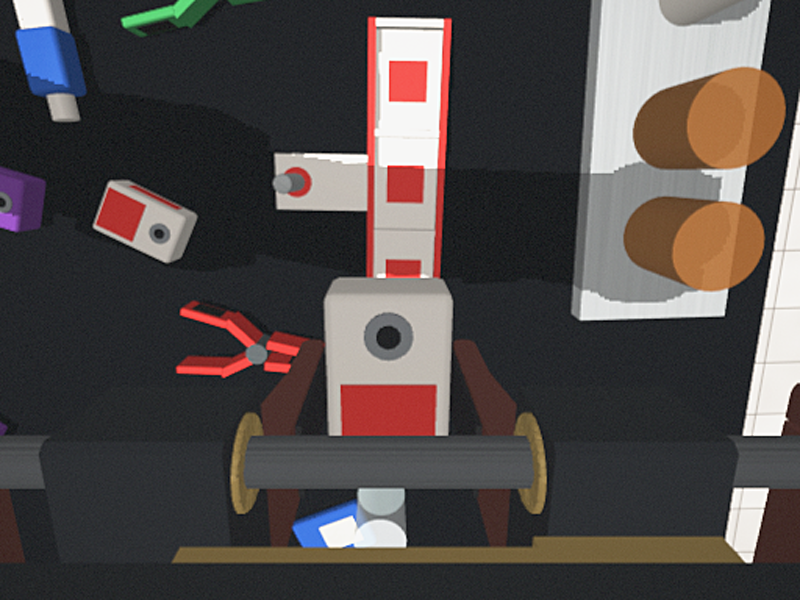

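```bash
python3 - <<'E'
from h import *
for uv,z in [((408,81),.004),((405,184),.004),((368,18),.015),((451,18),.015),((368,270),.015),((437,135),.015),((374,135),.015),((435,229),.015),((374,229),.015),((284,184),.06),((300,182),.004),((625,240),.02),((634,130),.02),((575,315),.02),((600,20),.02)]:
    print(uv,z,np.round(wpt("w10",*uv,z)*1000,1))
T=cam("top");S=cam("side");f=.64
for a,b in [((450,105),(266,226)),((488,105),(290,210)),((408,103),(238,232))]:
    print(tri([(T,a[0]*f,a[1]*f),(S,b[0]*f,b[1]*f)]))
E
```

```text
(408, 81) 0.004 [641.5 -77.4   4. ]
(405, 184) 0.004 [ 637.5 -154.9    4. ]
(368, 18) 0.015 [612.8 -35.6  15. ]
(451, 18) 0.015 [673.4 -37.5  15. ]
(368, 270) 0.015 [ 604.9 -223.    15. ]
(437, 135) 0.015 [ 662.7 -118.5   15. ]
(374, 135) 0.015 [ 614. -117.   15.]
(435, 229) 0.015 [ 660.6 -190.9   15. ]
(374, 229) 0.015 [ 611.2 -189.4   15. ]
(284, 184) 0.06 [ 550.8 -150.8   60. ]
(300, 182) 0.004 [ 552.2 -150.7    4. ]
(625, 240) 0.02 [ 812.7 -203.9   20. ]
(634, 130) 0.02 [ 812. -120.   20.]
(575, 315) 0.02 [ 776.6 -265.7   20. ]
(600, 20) 0.02 [780.3 -43.6  20. ]
(array([ 0.85358848, -0.12330635,  0.07855641]), [array([1. , 2.4]), array([-2.4, -1. ])])
(array([ 0.84628461, -0.2023652 ,  0.08317429]), [array([1. , 2.5]), array([-2.3, -1. ])])
(array([ 0.84757685, -0.03349827,  0.10756639]), [array([0.9, 1.8]), array([-1.9, -0.8])])
```

```bash
python3 - <<'E'
from h import *
plan([.6415,-.0768,.06],1.5258)
E
```

```text
t=15.9 tx,ty,tz [0.267 0.032 0.379] w [-0.001 -0.001  0.008] rows 4.6
```

Emit:
step_arm(commands=[{"tx":0.1,"ty":0.032,"tz":0.04,"wx":0,"wy":0,"wz":0.008,"hand":1},{"tx":0.18,"ty":0.032,"tz":0.1,"wx":-0.001,"wy":-0.001,"wz":0.008,"hand":1},{"tx":0.24,"ty":0.032,"tz":0.18,"wx":-0.001,"wy":-0.001,"wz":0.008,"hand":1},{"tx":0.267,"ty":0.032,"tz":0.26,"wx":-0.001,"wy":-0.001,"wz":0.008,"hand":1},{"tx":0.267,"ty":0.032,"tz":0.34,"wx":-0.001,"wy":-0.001,"wz":0.008,"hand":1},{"tx":0.267,"ty":0.032,"tz":0.379,"wx":-0.001,"wy":-0.001,"wz":0.008,"hand":1},{"tx":0.267,"ty":0.032,"tz":0.379,"wx":-0.001,"wy":-0.001,"wz":0.008,"hand":1},{"tx":0.267,"ty":0.032,"tz":0.379,"wx":-0.001,"wy":-0.001,"wz":0.008,"hand":1}])

```text
time_s: 16.75
tcp_pos: [0.6416, -0.0754, 0.0612]
eef_rot: [3.14, -0.001, 1.527]
contact_force: [0.2, -0.2, -0.4]
opening: 0.477
```

```bash
python3 - <<'E'
from h import *
st()
plan([.6415,-.0768,.0202],1.5258)
E
```

```text
t 16.75 tcp [ 0.6416 -0.0754  0.0612] rot [ 3.1403e+00 -1.1000e-03  1.5269e+00] F [ 0.2 -0.2 -0.4] op 0.477 q [ 0.38  0.67 -0.49  1.66  0.38  0.91 -0.3 ]
t=16.8 tx,ty,tz [-0.003 -0.     0.082] w [ 0.001 -0.001  0.001] rows 0.8
```

Emit:
step_arm(commands=[{"tx":-0.003,"ty":0,"tz":0.025,"wx":0.001,"wy":-0.001,"wz":0.001,"hand":1},{"tx":-0.003,"ty":0,"tz":0.045,"wx":0.001,"wy":-0.001,"wz":0.001,"hand":1},{"tx":-0.003,"ty":0,"tz":0.06,"wx":0.001,"wy":-0.001,"wz":0.001,"hand":1},{"tx":-0.003,"ty":0,"tz":0.07,"wx":0.001,"wy":-0.001,"wz":0.001,"hand":1},{"tx":-0.003,"ty":0,"tz":0.077,"wx":0.001,"wy":-0.001,"wz":0.001,"hand":1},{"tx":-0.003,"ty":0,"tz":0.082,"wx":0.001,"wy":-0.001,"wz":0.001,"hand":1},{"tx":-0.003,"ty":0,"tz":0.082,"wx":0.001,"wy":-0.001,"wz":0.001,"hand":1},{"tx":-0.003,"ty":0,"tz":0.082,"wx":0.001,"wy":-0.001,"wz":0.001,"hand":1}])

```text
time_s: 17.55
tcp_pos: [0.6418, -0.0768, 0.0203]
eef_rot: [-3.141, 0.001, 1.525]
contact_force: [-0.1, 1.0, -1.7]
opening: 0.475
```

```bash
python3 - <<'E'
from h import *
snap("w11")
p=viewpose([.43,-.178,.028],.2,2.65,256,150); print(p);plan(p,2.65)
p=viewpose([.43,-.178,.028],.2,2.65-np.pi,256,150); print(p);plan(p,2.65-np.pi)
E
```

```text
t 17.6 tcp [ 0.6418 -0.0768  0.0203] rot [-3.1413e+00  9.0000e-04  1.5249e+00] F [-0.6 -0.2 -0.5] op 0.474 q [ 0.36  0.72 -0.47  1.68  0.41  0.84 -0.33]
[np.float64(0.44866386063451247), np.float64(-0.19758576225270427), 0.2]
t=17.6 tx,ty,tz [-0.259 -0.375 -0.359] w [-0.     0.    -0.563] rows 7.5
[np.float64(0.4113361393654875), np.float64(-0.1584142377472957), 0.2]
t=17.6 tx,ty,tz [-0.184 -0.453 -0.359] w [0.    0.    1.008] rows 13.5
```

View pics/w11.png

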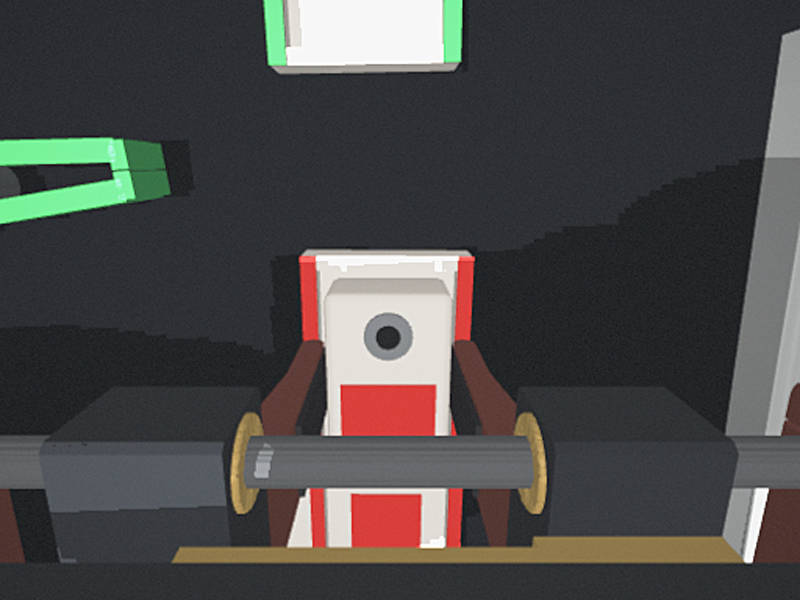

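Emit:
step_arm(commands=[{"tx":0,"ty":0,"tz":0,"wx":0,"wy":0,"wz":0,"hand":-1},{"tx":0,"ty":0,"tz":0,"wx":0,"wy":0,"wz":0,"hand":-1},{"tx":0,"ty":0,"tz":0,"wx":0,"wy":0,"wz":0,"hand":-1},{"tx":0,"ty":0,"tz":-0.06,"wx":0,"wy":0,"wz":0,"hand":-1},{"tx":0,"ty":0,"tz":-0.15,"wx":0,"wy":0,"wz":0,"hand":-1},{"tx":0,"ty":0,"tz":-0.24,"wx":0,"wy":0,"wz":-0.05,"hand":-1},{"tx":-0.04,"ty":-0.06,"tz":-0.32,"wx":0,"wy":0,"wz":-0.12,"hand":-1},{"tx":-0.1,"ty":-0.14,"tz":-0.359,"wx":0,"wy":0,"wz":-0.19,"hand":-1}])

```text
time_s: 18.4
tcp_pos: [0.5768, -0.1178, 0.2005]
eef_rot: [3.137, 0.002, 1.914]
contact_force: [0.4, -1.8, 0.6]
opening: 0.998
```

```bash
python3 - <<'E'
from h import *
st()
p=viewpose([.43,-.178,.028],.2,2.65,256,150); plan(p,2.65)
E
```

```text
t 18.4 tcp [ 0.5768 -0.1178  0.2005] rot [3.1371e+00 2.2000e-03 1.9142e+00] F [ 0.4 -1.8  0.6] op 0.998 q [ 0.6   0.45 -0.66  1.69  0.3   1.11  0.2 ]
t=18.4 tx,ty,tz [-0.064 -0.295 -0.   ] w [ 0.002  0.002 -0.368] rows 4.9
```

Emit:
step_arm(commands=[{"tx":-0.02,"ty":-0.1,"tz":0,"wx":0,"wy":0,"wz":-0.07,"hand":-1},{"tx":-0.03,"ty":-0.17,"tz":0,"wx":0,"wy":0,"wz":-0.15,"hand":-1},{"tx":-0.05,"ty":-0.23,"tz":0,"wx":0,"wy":0,"wz":-0.22,"hand":-1},{"tx":-0.064,"ty":-0.27,"tz":0,"wx":0.002,"wy":0.002,"wz":-0.29,"hand":-1},{"tx":-0.064,"ty":-0.295,"tz":0,"wx":0.002,"wy":0.002,"wz":-0.368,"hand":-1},{"tx":-0.064,"ty":-0.295,"tz":0,"wx":0.002,"wy":0.002,"wz":-0.368,"hand":-1},{"tx":-0.064,"ty":-0.295,"tz":0,"wx":0.002,"wy":0.002,"wz":-0.368,"hand":-1},{"tx":-0.064,"ty":-0.295,"tz":0,"wx":0.002,"wy":0.002,"wz":-0.368,"hand":-1}])

```text
time_s: 19.2
tcp_pos: [0.4496, -0.1971, 0.2001]
eef_rot: [3.141, 0.0, 2.648]
contact_force: [-0.3, 0.5, -0.4]
opening: 1.002
```

```bash
python3 - <<'E'
from h import *
snap("w12")
E
```

```text
t 19.25 tcp [ 0.4495 -0.1969  0.2   ] rot [ 3.1415 -0.      2.6488] F [-0.6  0.7  0.2] op 1.0 q [ 1.01  0.31 -0.83  1.9   0.27  1.04  1.14]
```

View pics/w12.png

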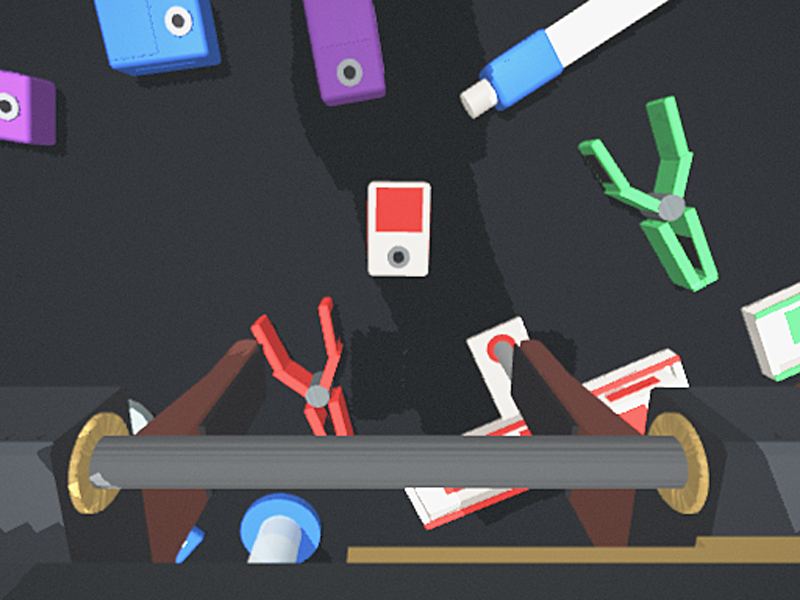

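```bash
python3 - <<'E'
from h import *
c=cas("w12",[(370,181),(431,182),(429,276),(368,275)])
plan([c[0],c[1],.014],2.64)
for n,uv in [("ghinge",(671,208)),("rhinge",(318,394))]: print(n,np.round(wpt("w12",*uv,.026),4))
E
```

```text
centre [ 0.4277 -0.1765  0.028 ] len 0.0641 wid 0.0417 yawL -0.509 yawW+90 2.632
t=19.2 tx,ty,tz [0.058 0.015 0.372] w [ 0.    -0.     0.004] rows 3.8
ghinge [ 0.5026 -0.0068  0.026 ]
rhinge [ 0.5079 -0.2883  0.026 ]
```

Emit:
step_arm(commands=[{"tx":0.058,"ty":0.015,"tz":0.1,"wx":0,"wy":0,"wz":0.005,"hand":-1},{"tx":0.058,"ty":0.015,"tz":0.2,"wx":0,"wy":0,"wz":0.005,"hand":-1},{"tx":0.058,"ty":0.015,"tz":0.3,"wx":0,"wy":0,"wz":0.005,"hand":-1},{"tx":0.058,"ty":0.015,"tz":0.35,"wx":0,"wy":0,"wz":0.005,"hand":-1},{"tx":0.058,"ty":0.015,"tz":0.372,"wx":0,"wy":0,"wz":0.005,"hand":-1},{"tx":0.058,"ty":0.015,"tz":0.372,"wx":0,"wy":0,"wz":0.005,"hand":-1},{"tx":0.058,"ty":0.015,"tz":0.372,"wx":0,"wy":0,"wz":0.005,"hand":1},{"tx":0.058,"ty":0.015,"tz":0.372,"wx":0,"wy":0,"wz":0.005,"hand":1}])

```text
time_s: 20.05
tcp_pos: [0.4289, -0.177, 0.0157]
eef_rot: [3.141, 0.003, 2.638]
contact_force: [-0.6, -1.0, 0.1]
opening: 0.86
```

Emit:
step_arm(commands=[{"tx":0,"ty":0,"tz":0.0,"wx":0,"wy":0,"wz":0,"hand":1},{"tx":0,"ty":0,"tz":0.0,"wx":0,"wy":0,"wz":0,"hand":1},{"tx":0,"ty":0,"tz":0.0,"wx":0,"wy":0,"wz":0,"hand":1},{"tx":0,"ty":0,"tz":0.0,"wx":0,"wy":0,"wz":0,"hand":1},{"tx":0,"ty":0,"tz":0.0,"wx":0,"wy":0,"wz":0,"hand":1},{"tx":0,"ty":0,"tz":0.0,"wx":0,"wy":0,"wz":0,"hand":1},{"tx":0,"ty":0,"tz":0.0,"wx":0,"wy":0,"wz":0,"hand":1},{"tx":0,"ty":0,"tz":0.0,"wx":0,"wy":0,"wz":0,"hand":1}])

```text
time_s: 20.85
tcp_pos: [0.429, -0.1772, 0.0159]
eef_rot: [-3.141, 0.003, 2.638]
contact_force: [-1.5, 0.2, 6.2]
opening: 0.476
```

```bash
python3 - <<'E'
from h import *
st()
plan([.638,-.1548,.12],1.5258)
E
```

```text
t 20.85 tcp [ 0.429  -0.1772  0.0159] rot [-3.1414  0.0032  2.6382] F [-1.5  0.2  6.2] op 0.476 q [ 0.82  0.54 -0.66  2.13  0.55  0.65  0.84]
t=20.9 tx,ty,tz [-0.345  0.241 -0.207] w [0.001 0.001 0.556] rows 7.4
```

Emit:
step_arm(commands=[{"tx":0,"ty":0,"tz":-0.07,"wx":0,"wy":0,"wz":0.03,"hand":1},{"tx":0,"ty":0,"tz":-0.16,"wx":0,"wy":0,"wz":0.1,"hand":1},{"tx":-0.06,"ty":0.04,"tz":-0.207,"wx":0,"wy":0,"wz":0.18,"hand":1},{"tx":-0.12,"ty":0.08,"tz":-0.22,"wx":0,"wy":0,"wz":0.25,"hand":1},{"tx":-0.18,"ty":0.12,"tz":-0.22,"wx":0,"wy":0,"wz":0.32,"hand":1},{"tx":-0.24,"ty":0.16,"tz":-0.22,"wx":0,"wy":0,"wz":0.4,"hand":1},{"tx":-0.3,"ty":0.2,"tz":-0.22,"wx":0,"wy":0,"wz":0.47,"hand":1},{"tx":-0.345,"ty":0.241,"tz":-0.207,"wx":0.001,"wy":0.001,"wz":0.556,"hand":1}])

```text
time_s: 21.65
tcp_pos: [0.6399, -0.1549, 0.1199]
eef_rot: [3.14, 0.002, 1.542]
contact_force: [0.8, -0.2, -0.6]
opening: 0.474
```

```bash
python3 - <<'E'
from h import *
st()
plan([.638,-.1563,.06],1.5258)
E
```

```text
t 21.65 tcp [ 0.6399 -0.1549  0.1199] rot [3.1403e+00 1.5000e-03 1.5416e+00] F [ 0.8 -0.2 -0.6] op 0.474 q [ 0.48  0.61 -0.47  1.59  0.31  1.02 -0.11]
t=21.6 tx,ty,tz [-0.003 -0.004  0.12 ] w [0.001 0.001 0.008] rows 1.2
```

Emit:
step_arm(commands=[{"tx":-0.003,"ty":-0.004,"tz":0.04,"wx":0.001,"wy":0.001,"wz":0.008,"hand":1},{"tx":-0.003,"ty":-0.004,"tz":0.08,"wx":0.001,"wy":0.001,"wz":0.008,"hand":1},{"tx":-0.003,"ty":-0.004,"tz":0.12,"wx":0.001,"wy":0.001,"wz":0.008,"hand":1},{"tx":-0.003,"ty":-0.004,"tz":0.12,"wx":0.001,"wy":0.001,"wz":0.008,"hand":1},{"tx":-0.003,"ty":-0.004,"tz":0.12,"wx":0.001,"wy":0.001,"wz":0.008,"hand":1},{"tx":-0.003,"ty":-0.004,"tz":0.12,"wx":0.001,"wy":0.001,"wz":0.008,"hand":1},{"tx":-0.003,"ty":-0.004,"tz":0.12,"wx":0.001,"wy":0.001,"wz":0.008,"hand":1},{"tx":-0.003,"ty":-0.004,"tz":0.12,"wx":0.001,"wy":0.001,"wz":0.008,"hand":1}])

```text
time_s: 22.45
tcp_pos: [0.6384, -0.1566, 0.0609]
eef_rot: [3.141, -0.0, 1.525]
contact_force: [-0.6, -0.4, -0.5]
opening: 0.472
```

```bash
python3 - <<'E'
from h import *
snap("w13")
plan([.638,-.1563,.0202],1.5258)
E
```

```text
t 22.5 tcp [ 0.6383 -0.1567  0.0607] rot [ 3.1411e+00 -1.0000e-04  1.5254e+00] F [-0.8 -0.1 -1. ] op 0.474 q [ 0.46  0.67 -0.44  1.63  0.34  0.91 -0.15]
t=22.5 tx,ty,tz [ 0.001 -0.001  0.081] w [ 0. -0. -0.] rows 0.8
```

View pics/w13.png

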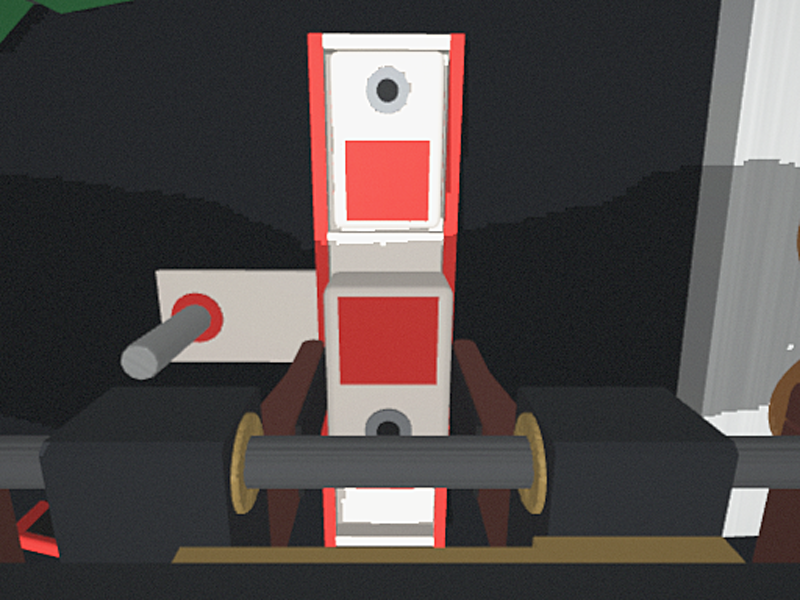

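Emit:
step_arm(commands=[{"tx":0.001,"ty":-0.001,"tz":0.025,"wx":0,"wy":0,"wz":0,"hand":1},{"tx":0.001,"ty":-0.001,"tz":0.045,"wx":0,"wy":0,"wz":0,"hand":1},{"tx":0.001,"ty":-0.001,"tz":0.06,"wx":0,"wy":0,"wz":0,"hand":1},{"tx":0.001,"ty":-0.001,"tz":0.07,"wx":0,"wy":0,"wz":0,"hand":1},{"tx":0.001,"ty":-0.001,"tz":0.077,"wx":0,"wy":0,"wz":0,"hand":1},{"tx":0.001,"ty":-0.001,"tz":0.081,"wx":0,"wy":0,"wz":0,"hand":1},{"tx":0.001,"ty":-0.001,"tz":0.081,"wx":0,"wy":0,"wz":0,"hand":1},{"tx":0.001,"ty":-0.001,"tz":0.081,"wx":0,"wy":0,"wz":0,"hand":1}])

```text
time_s: 23.3
tcp_pos: [0.6381, -0.1562, 0.0205]
eef_rot: [3.141, -0.0, 1.525]
contact_force: [-0.3, -0.4, -0.8]
opening: 0.474
```

```bash
python3 - <<'E'
from h import *
snap("w14")
E
```

```text
t 23.35 tcp [ 0.6381 -0.1562  0.0204] rot [ 3.1406e+00 -1.0000e-04  1.5253e+00] F [-0.9 -0.4 -0.9] op 0.475 q [ 0.45  0.72 -0.42  1.66  0.37  0.84 -0.17]
```

View pics/w14.png

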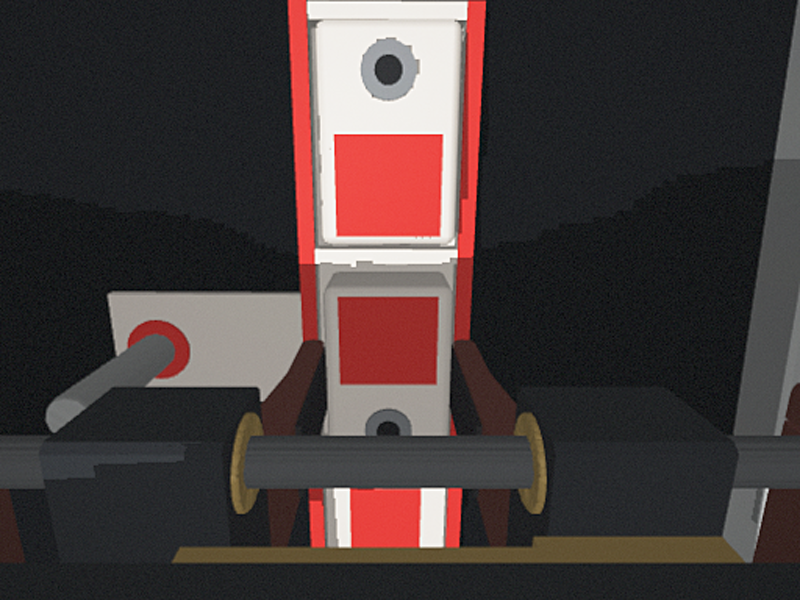

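```bash
python3 - <<'E'
from h import *
p=viewpose([.500,-.007,.026],.2,0.0,256,130); print(p);plan(p,0)
E
```

```text
[np.float64(0.4533783621510388), np.float64(0.0013887786592334935), 0.2]
t=23.4 tx,ty,tz [ 0.298 -0.383 -0.359] w [ 0.    -0.     0.763] rows 10.2
```

Emit:
step_arm(commands=[{"tx":0,"ty":0,"tz":0,"wx":0,"wy":0,"wz":0,"hand":-1},{"tx":0,"ty":0,"tz":0,"wx":0,"wy":0,"wz":0,"hand":-1},{"tx":0,"ty":0,"tz":0,"wx":0,"wy":0,"wz":0,"hand":-1},{"tx":0,"ty":0,"tz":-0.06,"wx":0,"wy":0,"wz":0,"hand":-1},{"tx":0,"ty":0,"tz":-0.15,"wx":0,"wy":0,"wz":0,"hand":-1},{"tx":0,"ty":0,"tz":-0.24,"wx":0,"wy":0,"wz":0,"hand":-1},{"tx":0.02,"ty":-0.06,"tz":-0.32,"wx":0,"wy":0,"wz":0.06,"hand":-1},{"tx":0.06,"ty":-0.12,"tz":-0.359,"wx":0,"wy":0,"wz":0.12,"hand":-1}])

```text
time_s: 24.15
tcp_pos: [0.5803, -0.1246, 0.2032]
eef_rot: [3.136, -0.001, 1.278]
contact_force: [0.1, -0.2, 0.2]
opening: 0.998
```

```bash
python3 - <<'E'
from h import *
snap("w15")
p=viewpose([.500,-.007,.026],.2,0.0,256,130); print(p);plan(p,0)
E
```

```text
t 24.2 tcp [ 0.577  -0.1194  0.2058] rot [ 3.1363e+00 -1.7000e-03  1.2753e+00] F [-2.3  2.5  1.2] op 1.002 q [ 0.47  0.4  -0.46  1.69  0.2   1.09 -0.35]
[np.float64(0.45337003448206337), np.float64(0.001365175364367686), 0.2]
t=24.2 tx,ty,tz [ 0.159 -0.307  0.01 ] w [ 0.002 -0.002  0.638] rows 8.5
```

View pics/w15.png

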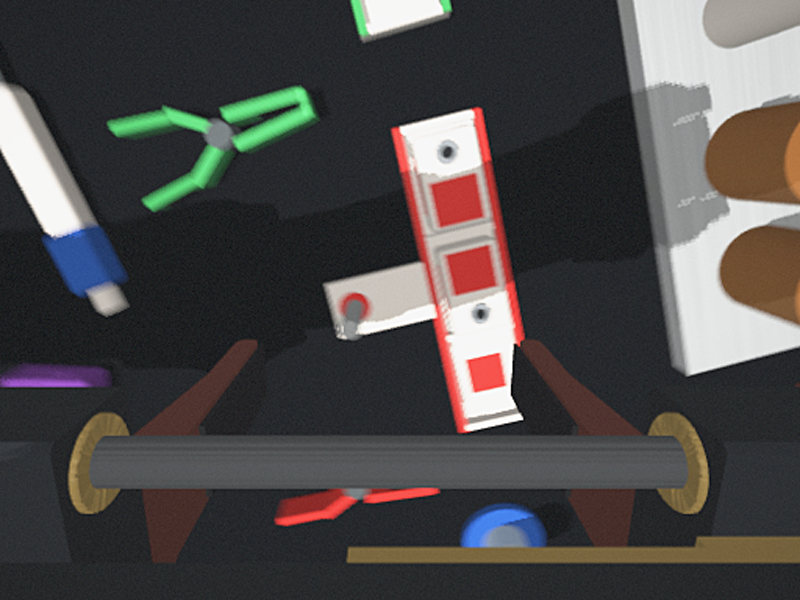

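Both red cassettes are seated in the red rack. Moving on to the green clamp view.

Emit:
step_arm(commands=[{"tx":0.04,"ty":-0.06,"tz":0.01,"wx":0,"wy":0,"wz":0.07,"hand":-1},{"tx":0.07,"ty":-0.12,"tz":0.01,"wx":0,"wy":0,"wz":0.15,"hand":-1},{"tx":0.1,"ty":-0.18,"tz":0.01,"wx":0,"wy":0,"wz":0.22,"hand":-1},{"tx":0.13,"ty":-0.24,"tz":0.01,"wx":0,"wy":0,"wz":0.29,"hand":-1},{"tx":0.159,"ty":-0.307,"tz":0.01,"wx":0,"wy":0,"wz":0.37,"hand":-1},{"tx":0.159,"ty":-0.307,"tz":0.01,"wx":0.002,"wy":-0.002,"wz":0.44,"hand":-1},{"tx":0.159,"ty":-0.307,"tz":0.01,"wx":0.002,"wy":-0.002,"wz":0.51,"hand":-1},{"tx":0.159,"ty":-0.307,"tz":0.01,"wx":0.002,"wy":-0.002,"wz":0.58,"hand":-1}])

```text
time_s: 25.0
tcp_pos: [0.4533, 0.0017, 0.2004]
eef_rot: [-3.141, -0.001, 0.111]
contact_force: [0.4, -0.7, 0.0]
opening: 0.999
```

```bash
python3 - <<'E'
from h import *
snap("w16")
p=viewpose([.500,-.007,.026],.2,0.0,256,130); print(p);plan(p,0)
im=arm.capture("top"); crop(im,150,115,410,280,3,"pics/topc2.png")
E
```

```text
t 25.05 tcp [0.4533 0.0015 0.2003] rot [-3.1412e+00 -7.0000e-04  1.0220e-01] F [-0.3 -0.8 -0.4] op 1.003 q [ 0.22  0.17 -0.37  2.    0.07  0.99 -1.65]
[np.float64(0.45319235002162095), np.float64(0.0013827584319185482), 0.2]
t=25.1 tx,ty,tz [-0.     0.     0.001] w [-0.    -0.     0.051] rows 0.7
```

View pics/w16.png

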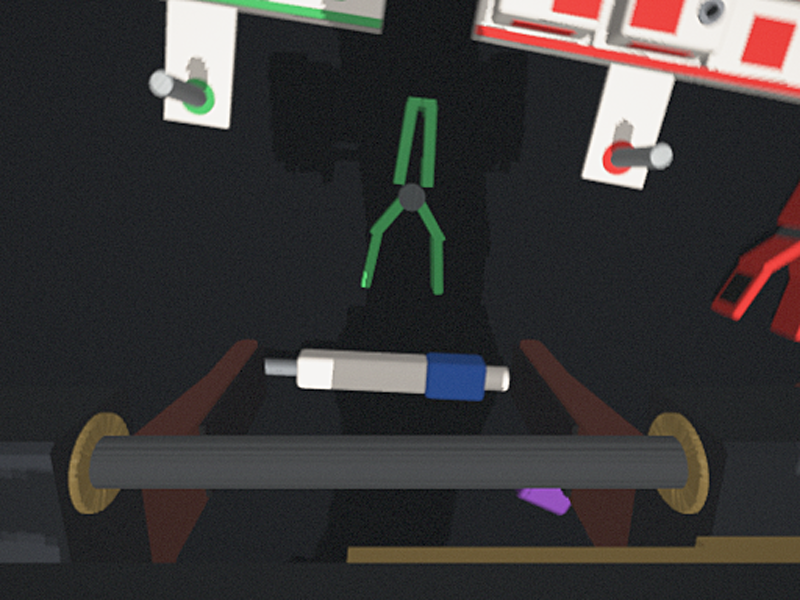

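View pics/topc2.png

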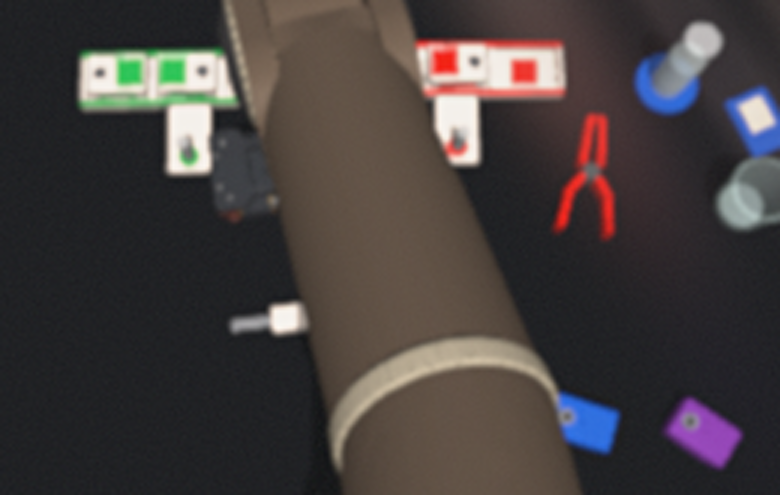

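```bash
python3 - <<'E'
from h import *
im=np.load("pics/w16.npy"); crop(im,210,50,310,200,4,"pics/w16c.png")
E
```

```text
(no output)
```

View pics/w16c.png

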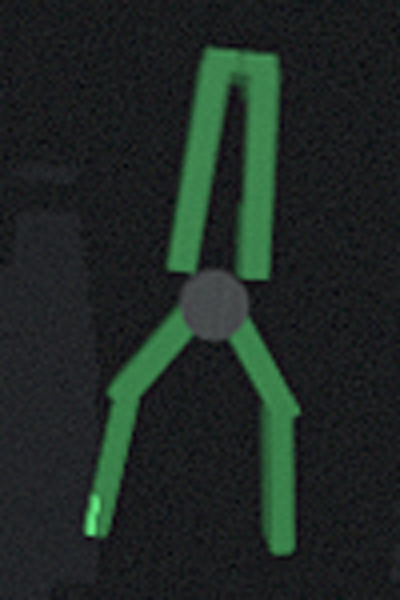

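```bash
python3 - <<'E'
from h import *
C=pickle.load(open("pics/w16.pkl","rb"))
g=lambda x,y:atz(C,210+x/4-.4,50+y/4-.4,.026)
h,t=g(215,303),g(241,50); a,b=g(97,536),g(282,553); m=(a+b)/2
for n,p in zip("htabm",(h,t,a,b,m)): print(n,np.round(p*1000,1))
print(np.arctan2(*(t-h)[1::-1]),np.linalg.norm(t-h),np.arctan2(*(h-m)[1::-1]),np.linalg.norm(h-m),np.linalg.norm(a-b))
yaw=np.arctan2(*(t-m)[1::-1]);print(yaw)
p=h+np.array([-.046*np.cos(yaw),-.046*np.sin(yaw),0]);print(p)
plan([p[0],p[1],.05],yaw)
E
```

```text
h [506.5  -8.6  26. ]
t [569.3  -7.4  26. ]
a [440.   16.2  26. ]
b [440.9 -35.5  26. ]
m [440.5  -9.7  26. ]
0.01888057291996912 0.06274239752106343 0.016696551072677757 0.06604544173077877 0.05163358764795063
0.017760554990288883
[ 0.46053563 -0.00937619  0.026     ]
t=25.1 tx,ty,tz [0.012 0.023 0.3  ] w [-0.    -0.     0.048] rows 3.0
```

Emit:
step_arm(commands=[{"tx":0.012,"ty":0.023,"tz":0.1,"wx":0,"wy":0,"wz":0.042,"hand":-1},{"tx":0.012,"ty":0.023,"tz":0.2,"wx":0,"wy":0,"wz":0.042,"hand":-1},{"tx":0.012,"ty":0.023,"tz":0.28,"wx":0,"wy":0,"wz":0.042,"hand":-1},{"tx":0.012,"ty":0.023,"tz":0.34,"wx":0,"wy":0,"wz":0.042,"hand":-1},{"tx":0.012,"ty":0.023,"tz":0.37,"wx":0,"wy":0,"wz":0.042,"hand":-1},{"tx":0.012,"ty":0.023,"tz":0.385,"wx":0,"wy":0,"wz":0.042,"hand":-1},{"tx":0.012,"ty":0.023,"tz":0.39,"wx":0,"wy":0,"wz":0.042,"hand":-1},{"tx":0.012,"ty":0.023,"tz":0.39,"wx":0,"wy":0,"wz":0.042,"hand":-1}])

```text
time_s: 25.9
tcp_pos: [0.4612, -0.0091, 0.0056]
eef_rot: [-3.141, -0.001, 0.032]
contact_force: [0.3, 0.2, -0.5]
opening: 1.002
```

```bash
python3 - <<'E'
from h import *
snap("w17")
plan([.4605,-.0094,.004],.018)
E
```

```text
t 25.95 tcp [ 0.4614 -0.0091  0.0059] rot [-3.1412e+00 -1.9000e-03  3.1200e-02] F [ 0.  -0.1 -0.4] op 1.002 q [ 0.14  0.48 -0.28  2.16  0.25  0.53 -1.86]
t=25.9 tx,ty,tz [-0.002  0.001  0.004] w [-0.    -0.001  0.007] rows 0.1
```

View pics/w17.png

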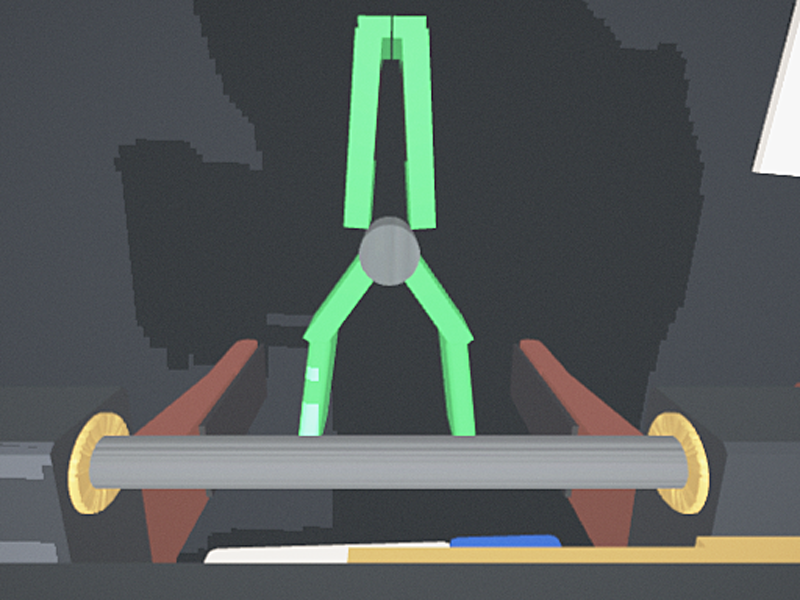

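Emit:
step_arm(commands=[{"tx":-0.002,"ty":0.001,"tz":0.002,"wx":0,"wy":0,"wz":0.007,"hand":0.3},{"tx":-0.002,"ty":0.001,"tz":0.002,"wx":0,"wy":0,"wz":0.007,"hand":0.3},{"tx":-0.002,"ty":0.001,"tz":0.002,"wx":0,"wy":0,"wz":0.007,"hand":0.3},{"tx":-0.002,"ty":0.001,"tz":0.002,"wx":0,"wy":0,"wz":0.007,"hand":0.3},{"tx":-0.002,"ty":0.001,"tz":0.002,"wx":0,"wy":0,"wz":0.007,"hand":0.3},{"tx":-0.002,"ty":0.001,"tz":0.002,"wx":0,"wy":0,"wz":0.007,"hand":0.3},{"tx":-0.002,"ty":0.001,"tz":0.002,"wx":0,"wy":0,"wz":0.007,"hand":0.3},{"tx":-0.002,"ty":0.001,"tz":0.002,"wx":0,"wy":0,"wz":0.007,"hand":0.3}])

```text
time_s: 26.75
tcp_pos: [0.4607, -0.0096, 0.0051]
eef_rot: [-3.141, -0.002, 0.017]
contact_force: [-0.6, 0.8, 5.0]
opening: 0.361
```

```bash
python3 - <<'E'
from h import *
snap("w18")
E
```

```text
t 26.8 tcp [ 0.4607 -0.0095  0.0051] rot [-3.1412e+00 -2.4000e-03  1.7300e-02] F [-1.   0.9  5.9] op 0.355 q [ 0.14  0.48 -0.27  2.16  0.25  0.53 -1.88]
```

View pics/w18.png

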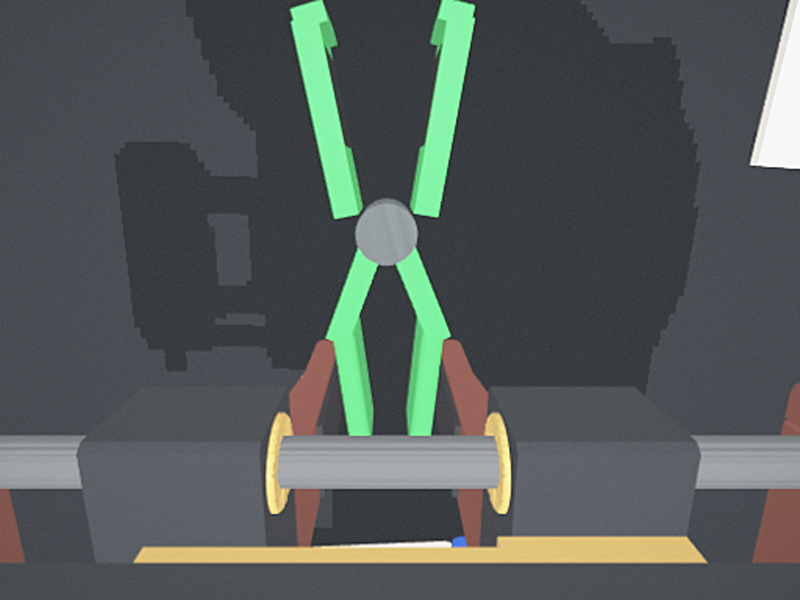

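Emit:
step_arm(commands=[{"tx":0,"ty":0,"tz":0,"wx":0,"wy":0,"wz":0,"hand":1},{"tx":0,"ty":0,"tz":0,"wx":0,"wy":0,"wz":0,"hand":1},{"tx":0,"ty":0,"tz":-0.01,"wx":0,"wy":0,"wz":0,"hand":1},{"tx":0,"ty":0,"tz":-0.02,"wx":0,"wy":0,"wz":0,"hand":1},{"tx":0,"ty":0,"tz":-0.04,"wx":0,"wy":0,"wz":0,"hand":1},{"tx":0,"ty":0,"tz":-0.06,"wx":0,"wy":0,"wz":0,"hand":1},{"tx":0,"ty":0,"tz":-0.06,"wx":0,"wy":0,"wz":0,"hand":1},{"tx":0,"ty":0,"tz":-0.06,"wx":0,"wy":0,"wz":0,"hand":1}])

```text
time_s: 27.6
tcp_pos: [0.4609, -0.0097, 0.0356]
eef_rot: [-3.141, -0.004, 0.017]
contact_force: [-0.1, -0.1, -0.8]
opening: 0.321
```

```bash
python3 - <<'E'
from h import *
snap("w19")
E
```

```text
t 27.65 tcp [ 0.4607 -0.0097  0.0353] rot [-3.1412e+00 -2.8000e-03  1.7100e-02] F [-1.2 -0.  -0.7] op 0.325 q [ 0.16  0.43 -0.3   2.14  0.22  0.6  -1.85]
```

View pics/w19.png

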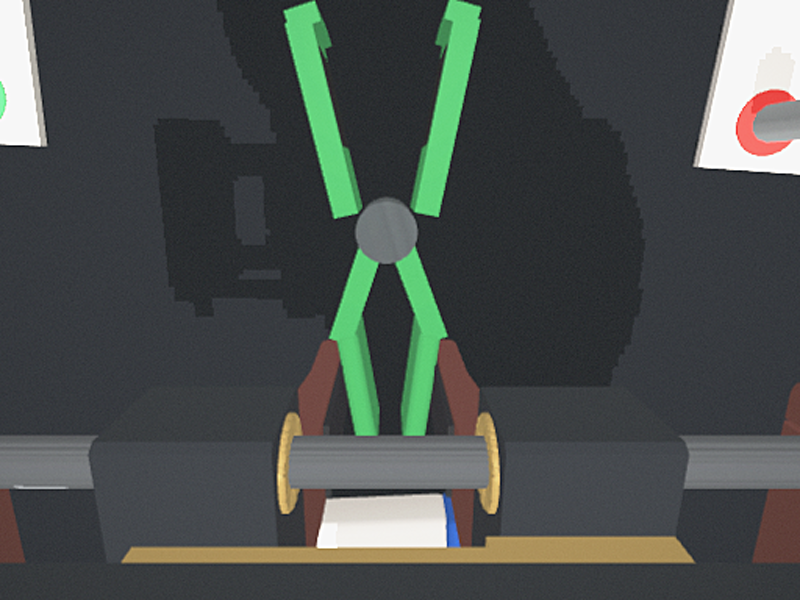

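```bash
python3 - <<'E'
from h import *
h=wpt("w19",386.5,230,.0562); o=arm.observe(); print(h, toolR(o).T@(h-o["tcp_pos"]))
d=(toolR(o).T@(h-o["tcp_pos"]))
for uv in [(302,8),(464,8)]:
    print(np.round(toolR(o).T@(wpt("w19",*uv,.0562)-o["tcp_pos"]),4))
y=-.03; u=np.array([np.cos(y),np.sin(y)]); pin=np.array([.5545,.1455])
f=pin-u*(.040+d[0]); print("final",f,"pre",f-u*.06)
p=f-u*.06
plan([p[0],p[1],.06],y)
E
```

```text
[ 0.51275165 -0.00852425  0.0562    ] [ 0.05213678 -0.00027508 -0.02076705]
[ 0.11   -0.0224 -0.0206]
[ 0.11    0.02   -0.0206]
final [0.46240468 0.14826369] pre [0.40243168 0.15006342]
t=27.6 tx,ty,tz [-0.111 -0.321 -0.05 ] w [-0.    -0.001  0.024] rows 3.4
```

Emit:
step_arm(commands=[{"tx":-0.02,"ty":-0.04,"tz":-0.03,"wx":0,"wy":0,"wz":0,"hand":1},{"tx":-0.05,"ty":-0.1,"tz":-0.05,"wx":0,"wy":0,"wz":0.01,"hand":1},{"tx":-0.08,"ty":-0.18,"tz":-0.05,"wx":0,"wy":-0.001,"wz":0.024,"hand":1},{"tx":-0.1,"ty":-0.26,"tz":-0.05,"wx":0,"wy":-0.001,"wz":0.024,"hand":1},{"tx":-0.111,"ty":-0.305,"tz":-0.05,"wx":0,"wy":-0.001,"wz":0.024,"hand":1},{"tx":-0.111,"ty":-0.321,"tz":-0.05,"wx":0,"wy":-0.001,"wz":0.024,"hand":1},{"tx":-0.111,"ty":-0.321,"tz":-0.05,"wx":0,"wy":-0.001,"wz":0.024,"hand":1},{"tx":-0.111,"ty":-0.321,"tz":-0.05,"wx":0,"wy":-0.001,"wz":0.024,"hand":1}])

```text
time_s: 28.45
tcp_pos: [0.4025, 0.1487, 0.0599]
eef_rot: [3.141, -0.0, -0.032]
contact_force: [0.5, -0.4, -0.6]
opening: 0.324
```

```bash
python3 - <<'E'
from h import *
snap("w20")
plan([.4024,.1501,.012],-.03)
E
```

```text
t 28.5 tcp [0.4026 0.1484 0.0599] rot [ 3.1412e+00 -3.0000e-04 -3.2700e-02] F [ 0.9 -1.  -1. ] op 0.325 q [-0.17  0.34 -0.35  2.19  0.2   0.63 -2.27]
t=28.5 tx,ty,tz [-0.001 -0.003  0.096] w [ 0.    -0.    -0.001] rows 1.0
```

View pics/w20.png

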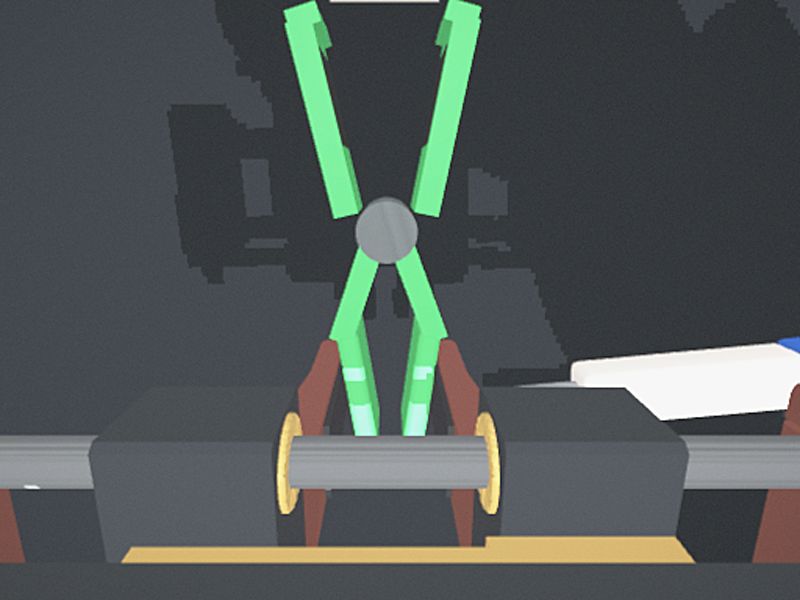

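Emit:
step_arm(commands=[{"tx":-0.001,"ty":-0.003,"tz":0.04,"wx":0,"wy":0,"wz":-0.001,"hand":1},{"tx":-0.001,"ty":-0.003,"tz":0.08,"wx":0,"wy":0,"wz":-0.001,"hand":1},{"tx":-0.001,"ty":-0.003,"tz":0.096,"wx":0,"wy":0,"wz":-0.001,"hand":1},{"tx":-0.001,"ty":-0.003,"tz":0.096,"wx":0,"wy":0,"wz":-0.001,"hand":1},{"tx":-0.001,"ty":-0.003,"tz":0.096,"wx":0,"wy":0,"wz":-0.001,"hand":1},{"tx":0.015,"ty":-0.003,"tz":0.096,"wx":0,"wy":0,"wz":-0.001,"hand":1},{"tx":0.03,"ty":-0.003,"tz":0.096,"wx":0,"wy":0,"wz":-0.001,"hand":1},{"tx":0.03,"ty":-0.003,"tz":0.096,"wx":0,"wy":0,"wz":-0.001,"hand":1}])

```text
time_s: 29.3
tcp_pos: [0.4197, 0.1495, 0.0126]
eef_rot: [-3.141, -0.002, -0.032]
contact_force: [0.2, 0.1, -1.1]
opening: 0.325
```

```bash
python3 - <<'E'
from h import *
snap("w21")
plan([.4624,.1483,.0115],-.03)
E
```

```text
t 29.35 tcp [0.4187 0.1494 0.0123] rot [-3.1415e+00 -1.5000e-03 -3.1600e-02] F [-0.1  0.4 -1.9] op 0.324 q [-0.2   0.45 -0.31  2.19  0.27  0.53 -2.31]
t=29.4 tx,ty,tz [ 0.087 -0.     0.002] w [-0.    -0.001 -0.001] rows 0.9
```

View pics/w21.png

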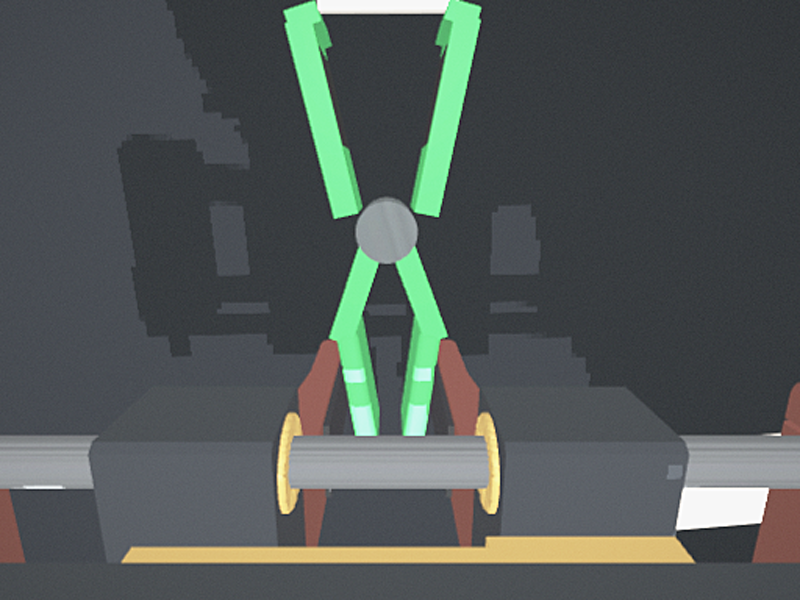

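Clip level, tongue ahead. Push forward half way, check, then finish.

Emit:
step_arm(commands=[{"tx":0.015,"ty":0,"tz":0.001,"wx":0,"wy":0,"wz":-0.001,"hand":1},{"tx":0.03,"ty":0,"tz":0.001,"wx":0,"wy":0,"wz":-0.001,"hand":1},{"tx":0.045,"ty":0,"tz":0.001,"wx":0,"wy":0,"wz":-0.001,"hand":1},{"tx":0.055,"ty":0,"tz":0.001,"wx":0,"wy":0,"wz":-0.001,"hand":1},{"tx":0.055,"ty":0,"tz":0.001,"wx":0,"wy":0,"wz":-0.001,"hand":1},{"tx":0.055,"ty":0,"tz":0.001,"wx":0,"wy":0,"wz":-0.001,"hand":1},{"tx":0.055,"ty":0,"tz":0.001,"wx":0,"wy":0,"wz":-0.001,"hand":1},{"tx":0.055,"ty":0,"tz":0.001,"wx":0,"wy":0,"wz":-0.001,"hand":1}])

```text
time_s: 30.15
tcp_pos: [0.4459, 0.1486, 0.0118]
eef_rot: [3.142, -0.001, -0.029]
contact_force: [0.2, 0.6, -0.8]
opening: 0.32
```

```bash
python3 - <<'E'
from h import *
snap("w22")
plan([.4624,.1483,.0115],-.03)
E
```

```text
t 30.2 tcp [0.446  0.1486 0.0119] rot [-3.1415e+00 -1.3000e-03 -2.9400e-02] F [ 0.1 -0.8 -1.5] op 0.323 q [-0.18  0.48 -0.31  2.13  0.27  0.56 -2.28]
t=30.2 tx,ty,tz [ 0.033 -0.     0.001] w [-0.    -0.001  0.   ] rows 0.3
```

View pics/w22.png

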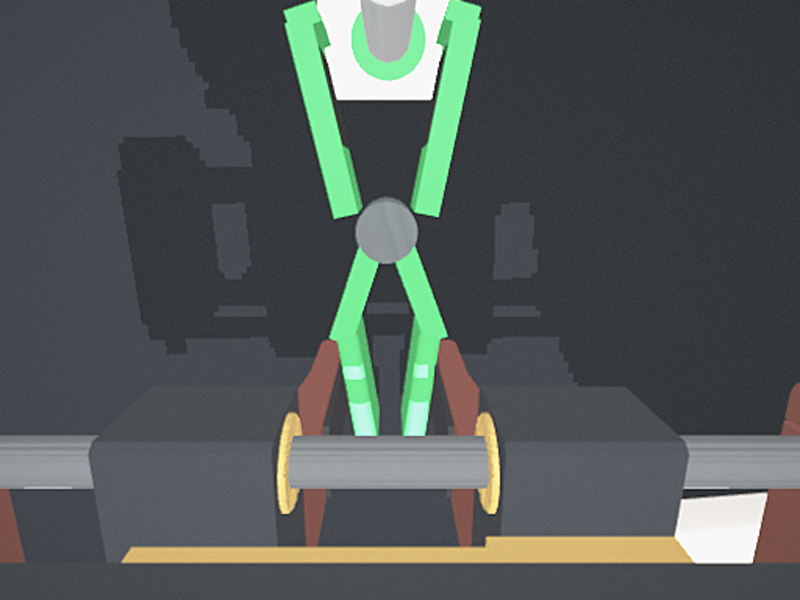

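Emit:
step_arm(commands=[{"tx":0.012,"ty":0,"tz":0.001,"wx":0,"wy":0,"wz":0,"hand":1},{"tx":0.024,"ty":0,"tz":0.001,"wx":0,"wy":0,"wz":0,"hand":1},{"tx":0.034,"ty":0,"tz":0.001,"wx":0,"wy":0,"wz":0,"hand":1},{"tx":0.034,"ty":0,"tz":0.001,"wx":0,"wy":0,"wz":0,"hand":1},{"tx":0.034,"ty":0,"tz":0.001,"wx":0,"wy":0,"wz":0,"hand":1},{"tx":0.034,"ty":0,"tz":0.001,"wx":0,"wy":0,"wz":0,"hand":1},{"tx":0.034,"ty":0,"tz":0.001,"wx":0,"wy":0,"wz":0,"hand":1},{"tx":0.034,"ty":0,"tz":0.001,"wx":0,"wy":0,"wz":0,"hand":1}])

```text
time_s: 31.0
tcp_pos: [0.4628, 0.1481, 0.0114]
eef_rot: [-3.142, -0.001, -0.029]
contact_force: [-1.1, 0.0, -1.3]
opening: 0.32
```

```bash
python3 - <<'E'
from h import *
snap("w23")
o=arm.observe()
print(toolR(o).T@(wpt("w23",389,78,.004)-o["tcp_pos"]))
E
```

```text
t 31.05 tcp [0.4628 0.1481 0.0114] rot [ 3.1416e+00 -1.2000e-03 -2.9200e-02] F [ 0.1 -0.  -0.9] op 0.322 q [-0.17  0.5  -0.3   2.1   0.27  0.58 -2.26]
[0.09749325 0.00043484 0.00750078]
```

View pics/w23.png

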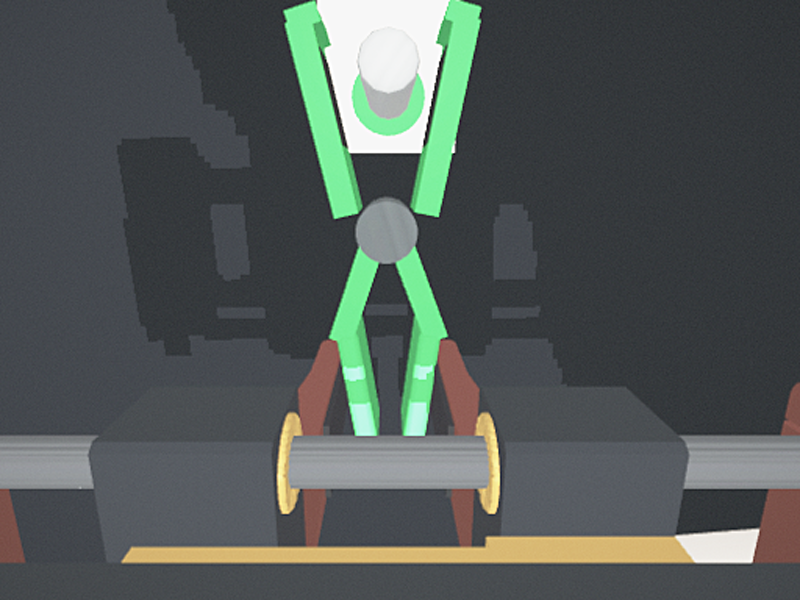

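Emit:
step_arm(commands=[{"tx":0,"ty":0,"tz":0,"wx":0,"wy":0,"wz":0,"hand":0.2},{"tx":0,"ty":0,"tz":0,"wx":0,"wy":0,"wz":0,"hand":0.0},{"tx":0,"ty":0,"tz":0,"wx":0,"wy":0,"wz":0,"hand":-0.2},{"tx":0,"ty":0,"tz":0,"wx":0,"wy":0,"wz":0,"hand":-0.4},{"tx":0,"ty":0,"tz":0,"wx":0,"wy":0,"wz":0,"hand":-0.6},{"tx":0,"ty":0,"tz":0,"wx":0,"wy":0,"wz":0,"hand":-1},{"tx":0,"ty":0,"tz":0,"wx":0,"wy":0,"wz":0,"hand":-1},{"tx":0,"ty":0,"tz":0,"wx":0,"wy":0,"wz":0,"hand":-1}])

```text
time_s: 31.85
tcp_pos: [0.4628, 0.1481, 0.0114]
eef_rot: [-3.142, -0.001, -0.029]
contact_force: [-0.1, 0.0, 0.1]
opening: 0.983
```

```bash
python3 - <<'E'
from h import *
snap("w24")
E
```

```text
t 31.9 tcp [0.4629 0.1481 0.0114] rot [-3.1416e+00 -1.3000e-03 -2.9200e-02] F [ 0.9  0.2 -0.6] op 0.995 q [-0.17  0.5  -0.3   2.1   0.27  0.58 -2.26]
```

View pics/w24.png

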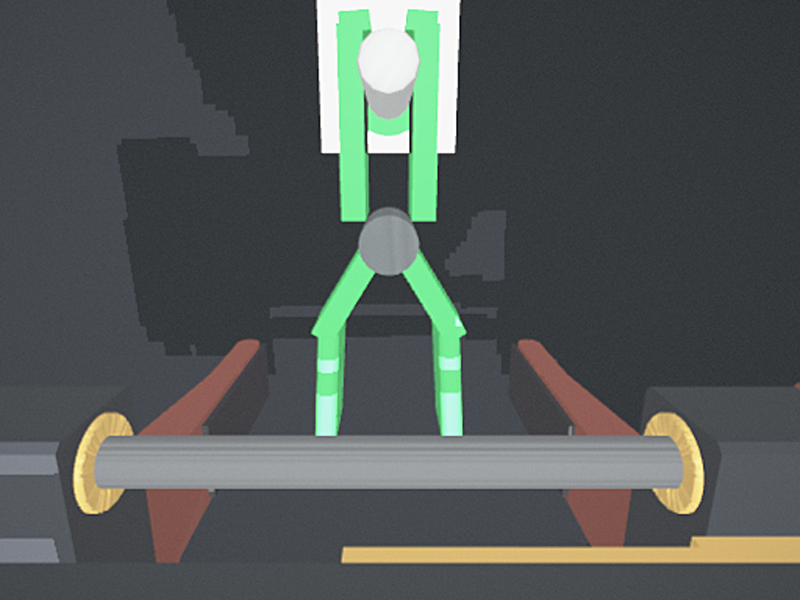

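```bash
python3 - <<'E'
from h import *
p=viewpose([.508,-.290,.026],.2,-.15,256,130); print(p);plan(p,-.15)
E
```

```text
[np.float64(0.4629431651750212), np.float64(-0.2747382023532978), 0.2]
t=31.9 tx,ty,tz [ 0.025  0.845 -0.377] w [-0.    -0.001  0.06 ] rows 9.3
```

Emit:
step_arm(commands=[{"tx":0,"ty":0,"tz":-0.05,"wx":0,"wy":0,"wz":0,"hand":-1},{"tx":0,"ty":0,"tz":-0.13,"wx":0,"wy":0,"wz":0,"hand":-1},{"tx":0,"ty":0,"tz":-0.22,"wx":0,"wy":0,"wz":0,"hand":-1},{"tx":0,"ty":0.05,"tz":-0.3,"wx":0,"wy":0,"wz":0,"hand":-1},{"tx":0,"ty":0.13,"tz":-0.37,"wx":0,"wy":0,"wz":0.01,"hand":-1},{"tx":0,"ty":0.22,"tz":-0.377,"wx":0,"wy":0,"wz":0.02,"hand":-1},{"tx":0.01,"ty":0.31,"tz":-0.377,"wx":0,"wy":0,"wz":0.03,"hand":-1},{"tx":0.01,"ty":0.4,"tz":-0.377,"wx":0,"wy":0,"wz":0.04,"hand":-1}])

```text
time_s: 32.7
tcp_pos: [0.4621, -0.0538, 0.2007]
eef_rot: [-3.142, -0.003, -0.11]
contact_force: [0.6, 0.3, -0.3]
opening: 0.999
```

```bash
python3 - <<'E'
from h import *
p=viewpose([.508,-.290,.026],.2,-.15,256,130); print(p);plan(p,-.15)
E
```

```text
[np.float64(0.46294989785197693), np.float64(-0.2747598270075155), 0.2]
t=32.7 tx,ty,tz [0.05  0.439 0.002] w [-0.    -0.002  0.02 ] rows 4.4
```

Emit:
step_arm(commands=[{"tx":0.01,"ty":0.09,"tz":0.002,"wx":0,"wy":0,"wz":0,"hand":-1},{"tx":0.02,"ty":0.18,"tz":0.002,"wx":0,"wy":0,"wz":0.01,"hand":-1},{"tx":0.03,"ty":0.27,"tz":0.002,"wx":0,"wy":0,"wz":0.02,"hand":-1},{"tx":0.04,"ty":0.36,"tz":0.002,"wx":0,"wy":-0.002,"wz":0.02,"hand":-1},{"tx":0.05,"ty":0.42,"tz":0.002,"wx":0,"wy":-0.002,"wz":0.02,"hand":-1},{"tx":0.05,"ty":0.439,"tz":0.002,"wx":0,"wy":-0.002,"wz":0.02,"hand":-1},{"tx":0.05,"ty":0.439,"tz":0.002,"wx":0,"wy":-0.002,"wz":0.02,"hand":-1},{"tx":0.05,"ty":0.439,"tz":0.002,"wx":0,"wy":-0.002,"wz":0.02,"hand":-1}])

```text
time_s: 33.5
tcp_pos: [0.463, -0.273, 0.1997]
eef_rot: [-3.141, 0.001, -0.149]
contact_force: [-0.0, 0.8, -0.3]
opening: 0.998
```

```bash
python3 - <<'E'
from h import *
snap("w25")
im=np.load("pics/w25.npy"); crop(im,190,30,330,200,3.5,"pics/w25c.png")
E
```

```text
t 33.55 tcp [ 0.4631 -0.2727  0.1998] rot [-3.1406e+00  8.0000e-04 -1.4770e-01] F [-0.4  0.3  0.4] op 1.001 q [ 0.53  0.29 -0.1   1.83  0.03  1.02 -1.31]
```

View pics/w25.png

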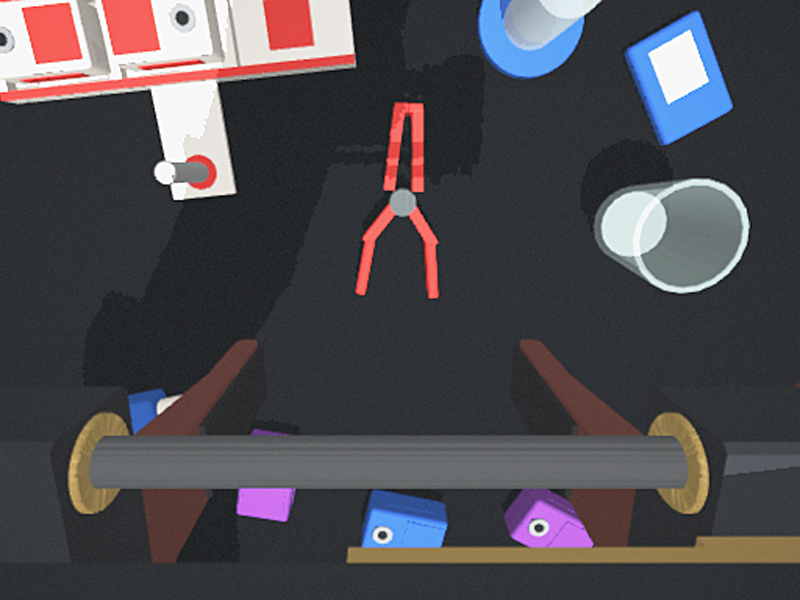

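View pics/w25c.png

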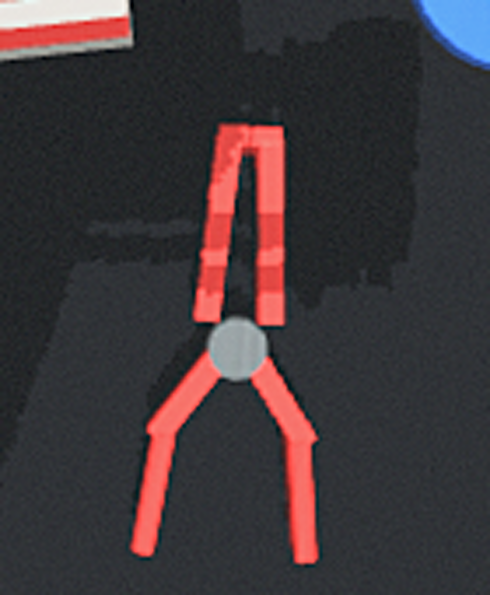

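```bash
python3 - <<'E'
from h import *
C=pickle.load(open("pics/w25.pkl","rb"))
g=lambda x,y:atz(C,190+x/3.5-.4,30+y/3.5-.4,.026)
h,t=g(238,349),g(251,127); a,b=g(143,556),g(306,563); m=(a+b)/2
for n,p in zip("htabm",(h,t,a,b,m)): print(n,np.round(p*1000,1))
print(np.arctan2(*(t-h)[1::-1]),np.linalg.norm(t-h),np.arctan2(*(h-m)[1::-1]),np.linalg.norm(h-m),np.linalg.norm(a-b))
yaw=np.arctan2(*(t-m)[1::-1]);print(yaw)
p=h+np.array([-.046*np.cos(yaw),-.046*np.sin(yaw),0]);print(p)
plan([p[0],p[1],.004],yaw)
E
```

```text
h [ 508.4 -289.8   26. ]
t [ 570.1 -302.3   26. ]
a [ 448.8 -250.9   26. ]
b [ 438.9 -301.8   26. ]
m [ 443.9 -276.3   26. ]
-0.20009157871943653 0.06295053992129204 -0.2054616530203351 0.06589447476689757 0.05184892845356088
-0.20283796549551183
[ 0.46331565 -0.2805154   0.026     ]
t=33.5 tx,ty,tz [0.003 0.016 0.392] w [-0.     0.     0.028] rows 3.9
```

Emit:
step_arm(commands=[{"tx":0.003,"ty":0.016,"tz":0.1,"wx":0,"wy":0,"wz":0.028,"hand":-1},{"tx":0.003,"ty":0.016,"tz":0.2,"wx":0,"wy":0,"wz":0.028,"hand":-1},{"tx":0.003,"ty":0.016,"tz":0.28,"wx":0,"wy":0,"wz":0.028,"hand":-1},{"tx":0.003,"ty":0.016,"tz":0.34,"wx":0,"wy":0,"wz":0.028,"hand":-1},{"tx":0.003,"ty":0.016,"tz":0.37,"wx":0,"wy":0,"wz":0.028,"hand":-1},{"tx":0.003,"ty":0.016,"tz":0.388,"wx":0,"wy":0,"wz":0.028,"hand":-1},{"tx":0.003,"ty":0.016,"tz":0.39,"wx":0,"wy":0,"wz":0.028,"hand":-1},{"tx":0.003,"ty":0.016,"tz":0.39,"wx":0,"wy":0,"wz":0.028,"hand":-1}])

```text
time_s: 34.35
tcp_pos: [0.464, -0.2802, 0.0055]
eef_rot: [-3.141, -0.0, -0.203]
contact_force: [0.3, -0.2, 0.1]
opening: 1.0
```

```bash
python3 - <<'E'
from h import *
snap("w26")
plan([.4633,-.2805,.004],-.203)
E
```

```text
t 34.4 tcp [ 0.4642 -0.2805  0.0058] rot [-3.1409e+00 -8.0000e-04 -2.0300e-01] F [0.  0.4 0.6] op 0.999 q [ 0.51  0.56 -0.08  1.97  0.07  0.61 -1.38]
t=34.4 tx,ty,tz [-0.002  0.     0.004] w [-0. -0. -0.] rows 0.0
```

View pics/w26.png

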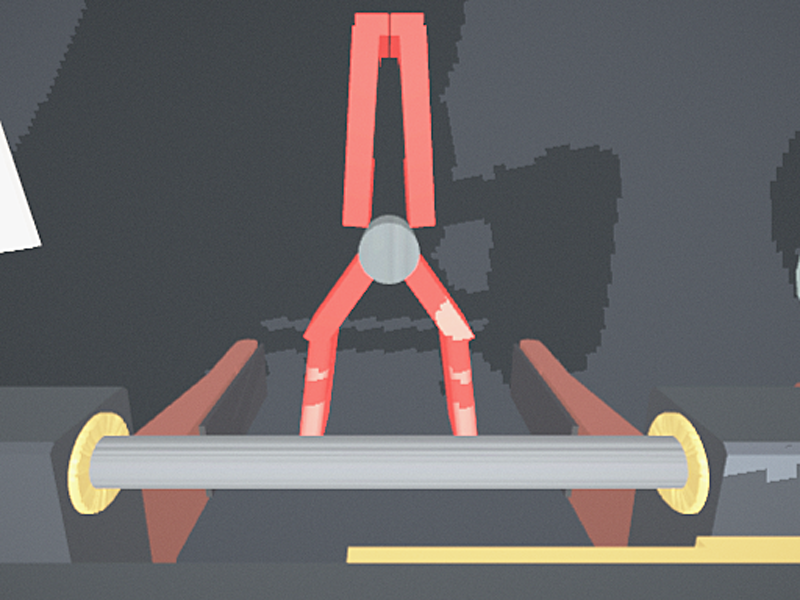

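Same geometry as for the green one; close and lift.

Emit:
step_arm(commands=[{"tx":-0.001,"ty":0,"tz":0.002,"wx":0,"wy":0,"wz":0,"hand":0.3},{"tx":-0.001,"ty":0,"tz":0.002,"wx":0,"wy":0,"wz":0,"hand":0.3},{"tx":-0.001,"ty":0,"tz":0.002,"wx":0,"wy":0,"wz":0,"hand":0.3},{"tx":-0.001,"ty":0,"tz":0.002,"wx":0,"wy":0,"wz":0,"hand":0.3},{"tx":-0.001,"ty":0,"tz":0.002,"wx":0,"wy":0,"wz":0,"hand":0.3},{"tx":-0.001,"ty":0,"tz":0.002,"wx":0,"wy":0,"wz":0,"hand":0.3},{"tx":-0.001,"ty":0,"tz":0.002,"wx":0,"wy":0,"wz":0,"hand":0.3},{"tx":-0.001,"ty":0,"tz":0.002,"wx":0,"wy":0,"wz":0,"hand":0.3}])

```text
time_s: 35.2
tcp_pos: [0.4639, -0.2805, 0.005]
eef_rot: [-3.141, -0.001, -0.203]
contact_force: [0.0, 0.5, 4.3]
opening: 0.357
```

Emit:
step_arm(commands=[{"tx":0,"ty":0,"tz":0,"wx":0,"wy":0,"wz":0,"hand":1},{"tx":0,"ty":0,"tz":0,"wx":0,"wy":0,"wz":0,"hand":1},{"tx":0,"ty":0,"tz":-0.01,"wx":0,"wy":0,"wz":0,"hand":1},{"tx":0,"ty":0,"tz":-0.02,"wx":0,"wy":0,"wz":0,"hand":1},{"tx":0,"ty":0,"tz":-0.04,"wx":0,"wy":0,"wz":0,"hand":1},{"tx":0,"ty":0,"tz":-0.06,"wx":0,"wy":0,"wz":0,"hand":1},{"tx":0,"ty":0,"tz":-0.06,"wx":0,"wy":0,"wz":0,"hand":1},{"tx":0,"ty":0,"tz":-0.06,"wx":0,"wy":0,"wz":0,"hand":1}])

```text
time_s: 36.0
tcp_pos: [0.4642, -0.2807, 0.0356]
eef_rot: [-3.141, -0.002, -0.203]
contact_force: [-1.0, -0.2, -1.4]
opening: 0.322
```

```bash
python3 - <<'E'
from h import *
snap("w27")
y=-.045; u=np.array([np.cos(y),np.sin(y)]); pin=np.array([.5510,-.1508])
f=pin-u*(.0922); print("final",f,"pre",f-u*.06)
p=f-u*.06
plan([p[0],p[1],.06],y)
E
```

```text
t 36.05 tcp [ 0.4639 -0.2805  0.0352] rot [-3.1411e+00 -1.5000e-03 -2.0310e-01] F [-0.1 -0.5 -1.9] op 0.324 q [ 0.52  0.51 -0.08  1.96  0.06  0.67 -1.38]
final [ 0.45889334 -0.1466524 ] pre [ 0.39895408 -0.14395331]
t=36.0 tx,ty,tz [-0.182 -0.241 -0.05 ] w [-0.    -0.001 -0.079] rows 3.1
```

View pics/w27.png

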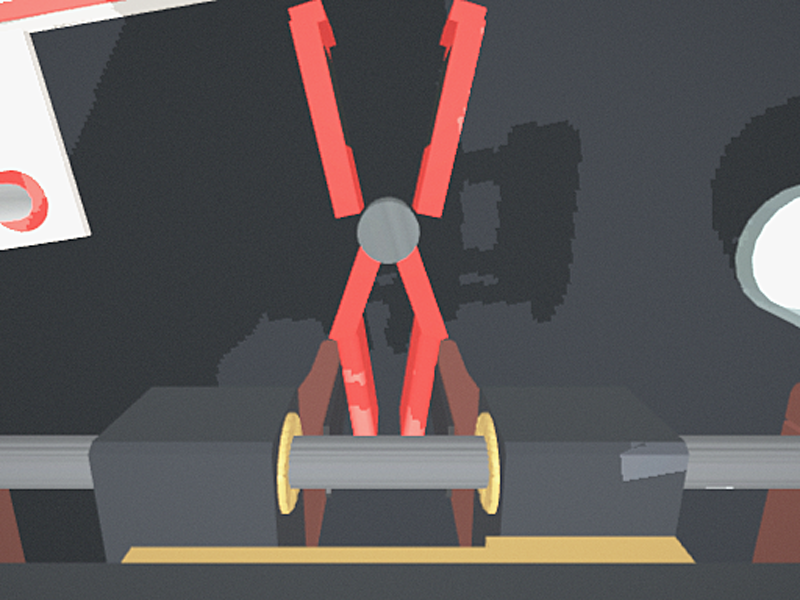

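```bash
python3 - <<'E'
from h import *
plan([.411,-.1445,.06],-.045)
plan([.400,-.26,.06],-.045)
E
```

```text
t=36.0 tx,ty,tz [-0.158 -0.245 -0.05 ] w [-0.    -0.001 -0.079] rows 3.0
t=36.0 tx,ty,tz [-0.133 -0.014 -0.05 ] w [-0.    -0.001 -0.079] rows 1.4
```

Emit:
step_arm(commands=[{"tx":-0.07,"ty":-0.01,"tz":-0.04,"wx":0,"wy":0,"wz":-0.03,"hand":1},{"tx":-0.13,"ty":-0.02,"tz":-0.05,"wx":0,"wy":0,"wz":-0.05,"hand":1},{"tx":-0.14,"ty":-0.08,"tz":-0.05,"wx":0,"wy":-0.001,"wz":-0.079,"hand":1},{"tx":-0.15,"ty":-0.14,"tz":-0.05,"wx":0,"wy":-0.001,"wz":-0.079,"hand":1},{"tx":-0.158,"ty":-0.2,"tz":-0.05,"wx":0,"wy":-0.001,"wz":-0.079,"hand":1},{"tx":-0.158,"ty":-0.235,"tz":-0.05,"wx":0,"wy":-0.001,"wz":-0.079,"hand":1},{"tx":-0.158,"ty":-0.245,"tz":-0.05,"wx":0,"wy":-0.001,"wz":-0.079,"hand":1},{"tx":-0.158,"ty":-0.245,"tz":-0.05,"wx":0,"wy":-0.001,"wz":-0.079,"hand":1}])

```text
time_s: 36.85
tcp_pos: [0.4112, -0.1443, 0.06]
eef_rot: [-3.141, 0.001, -0.044]
contact_force: [0.2, 0.0, -1.5]
opening: 0.322
```

```bash
python3 - <<'E'
from h import *
snap("w28")
plan([.411,-.1445,.012],-.045)
E
```

```text
t 36.9 tcp [ 0.4111 -0.1452  0.06  ] rot [-3.1415e+00  7.0000e-04 -4.5000e-02] F [ 0.7  0.9 -0.7] op 0.324 q [ 0.37  0.34 -0.16  2.19  0.09  0.62 -1.48]
t=36.9 tx,ty,tz [-0.    -0.001  0.096] w [-0.  0.  0.] rows 1.0
```

View pics/w28.png

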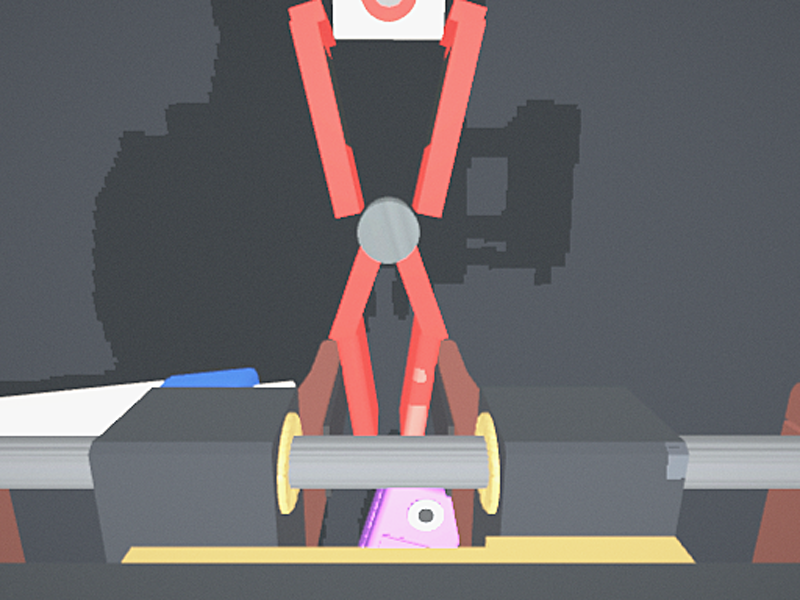

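```bash
python3 - <<'E'
from h import *
for uv in [(295,382),(258,370),(293,392)]: print(wpt("w28",*uv,.02),wpt("w28",*uv,.013))
E
```

```text
[ 0.38953565 -0.10162567  0.02      ] [ 0.38641238 -0.1000377   0.013     ]
[ 0.39603214 -0.08563828  0.02      ] [ 0.39313302 -0.08349868  0.013     ]
[ 0.38469195 -0.10027358  0.02      ] [ 0.38140154 -0.09863895  0.013     ]
```

Emit:
step_arm(commands=[{"tx":0,"ty":-0.001,"tz":0.04,"wx":0,"wy":0,"wz":0,"hand":1},{"tx":0,"ty":-0.001,"tz":0.08,"wx":0,"wy":0,"wz":0,"hand":1},{"tx":0,"ty":-0.001,"tz":0.096,"wx":0,"wy":0,"wz":0,"hand":1},{"tx":0,"ty":-0.001,"tz":0.096,"wx":0,"wy":0,"wz":0,"hand":1},{"tx":0,"ty":-0.001,"tz":0.096,"wx":0,"wy":0,"wz":0,"hand":1},{"tx":0,"ty":-0.001,"tz":0.096,"wx":0,"wy":0,"wz":0,"hand":1},{"tx":0.02,"ty":-0.001,"tz":0.096,"wx":0,"wy":0,"wz":0,"hand":1},{"tx":0.04,"ty":-0.001,"tz":0.096,"wx":0,"wy":0,"wz":0,"hand":1}])

```text
time_s: 37.7
tcp_pos: [0.4324, -0.1458, 0.0126]
eef_rot: [3.141, -0.001, -0.045]
contact_force: [-0.1, -0.4, -0.3]
opening: 0.326
```

```bash
python3 - <<'E'
from h import *
snap("w29")
plan([.4589,-.1467,.0115],-.045)
E
```

```text
t 37.75 tcp [ 0.4347 -0.1457  0.0128] rot [ 3.1414e+00 -3.1000e-03 -4.4400e-02] F [ 2.3 -0.1 -0.6] op 0.322 q [ 0.34  0.45 -0.14  2.17  0.12  0.52 -1.52]
t=37.8 tx,ty,tz [ 0.048 -0.     0.003] w [ 0.    -0.002  0.   ] rows 0.5
```

View pics/w29.png

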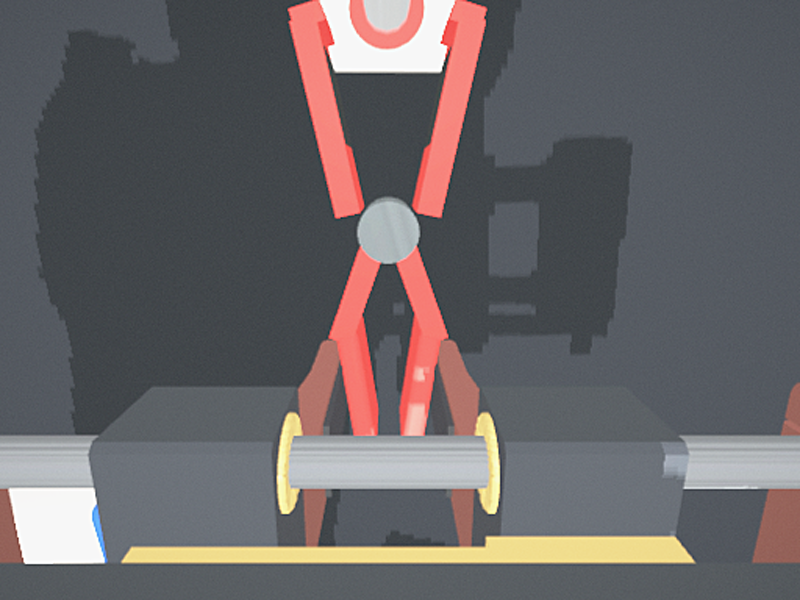

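Emit:
step_arm(commands=[{"tx":0.02,"ty":0,"tz":0.002,"wx":0,"wy":-0.002,"wz":0,"hand":1},{"tx":0.032,"ty":0,"tz":0.002,"wx":0,"wy":-0.002,"wz":0,"hand":1},{"tx":0.042,"ty":0,"tz":0.002,"wx":0,"wy":-0.002,"wz":0,"hand":1},{"tx":0.048,"ty":0,"tz":0.002,"wx":0,"wy":-0.002,"wz":0,"hand":1},{"tx":0.048,"ty":0,"tz":0.002,"wx":0,"wy":-0.002,"wz":0,"hand":1},{"tx":0.048,"ty":0,"tz":0.002,"wx":0,"wy":-0.002,"wz":0,"hand":1},{"tx":0.048,"ty":0,"tz":0.002,"wx":0,"wy":-0.002,"wz":0,"hand":1},{"tx":0.048,"ty":0,"tz":0.002,"wx":0,"wy":-0.002,"wz":0,"hand":1}])

```text
time_s: 38.55
tcp_pos: [0.4584, -0.1468, 0.0119]
eef_rot: [3.141, 0.001, -0.045]
contact_force: [0.5, -0.6, -1.9]
opening: 0.327
```

```bash
python3 - <<'E'
from h import *
snap("w30")
E
```

```text
t 38.6 tcp [ 0.4585 -0.1468  0.0119] rot [ 3.1413e+00  1.0000e-03 -4.4600e-02] F [ 0.5 -0.7 -2. ] op 0.326 q [ 0.32  0.48 -0.14  2.11  0.12  0.56 -1.52]
```

View pics/w30.png

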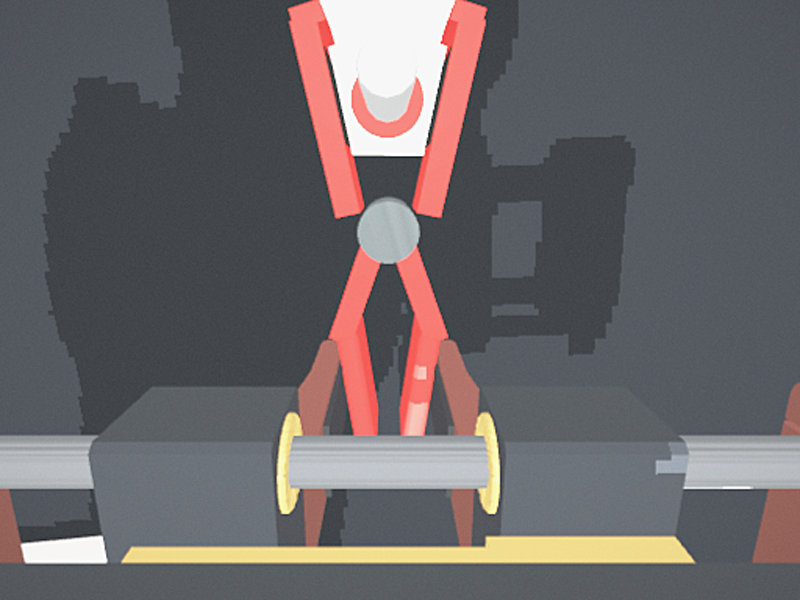

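```bash
python3 - <<'E'
from h import *
im=arm.capture("top"); crop(im,150,115,410,280,3,"pics/topc3.png")
im=arm.capture("side"); crop(im,120,90,400,330,2.8,"pics/sidec3.png")
E
```

```text
(no output)
```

View pics/topc3.png

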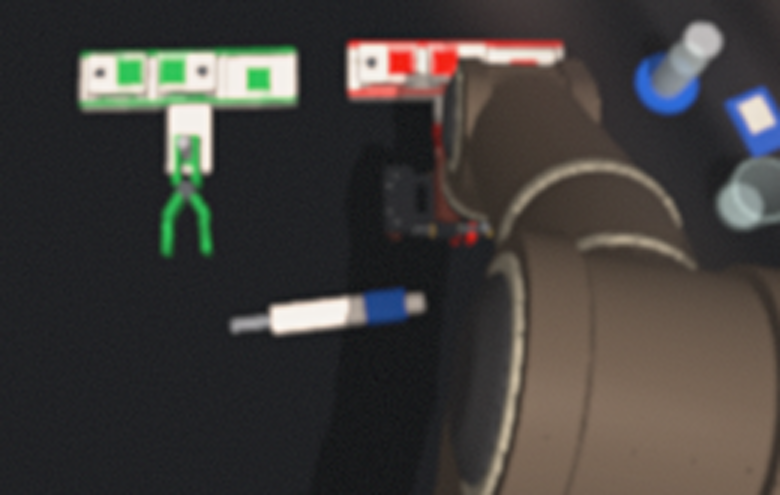

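View pics/sidec3.png

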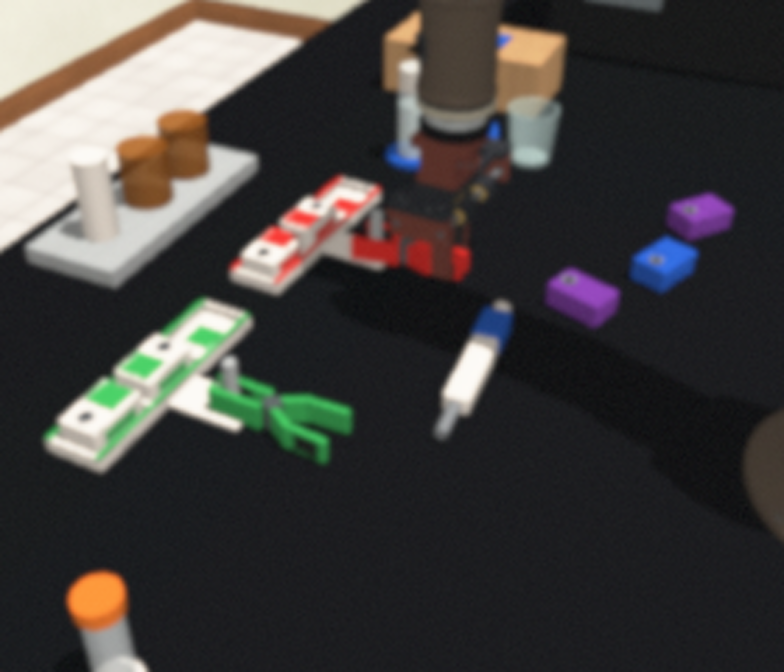

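Emit:
step_arm(commands=[{"tx":0,"ty":0,"tz":0,"wx":0,"wy":0,"wz":0,"hand":0.2},{"tx":0,"ty":0,"tz":0,"wx":0,"wy":0,"wz":0,"hand":0.0},{"tx":0,"ty":0,"tz":0,"wx":0,"wy":0,"wz":0,"hand":-0.2},{"tx":0,"ty":0,"tz":0,"wx":0,"wy":0,"wz":0,"hand":-0.4},{"tx":0,"ty":0,"tz":0,"wx":0,"wy":0,"wz":0,"hand":-0.6},{"tx":0,"ty":0,"tz":0,"wx":0,"wy":0,"wz":0,"hand":-1},{"tx":0,"ty":0,"tz":0,"wx":0,"wy":0,"wz":0,"hand":-1},{"tx":0,"ty":0,"tz":0,"wx":0,"wy":0,"wz":0,"hand":-1}])

```text
time_s: 39.5
tcp_pos: [0.4587, -0.1468, 0.0119]
eef_rot: [3.141, 0.001, -0.044]
contact_force: [-0.2, 0.4, 0.5]
opening: 0.985
```

```bash
python3 - <<'E'
from h import *
snap("w31")
E
```

```text
t 39.55 tcp [ 0.4586 -0.1468  0.0119] rot [ 3.1413e+00  9.0000e-04 -4.4600e-02] F [-0.1 -0.2  1. ] op 0.996 q [ 0.32  0.48 -0.14  2.11  0.12  0.56 -1.52]
```

View pics/w31.png

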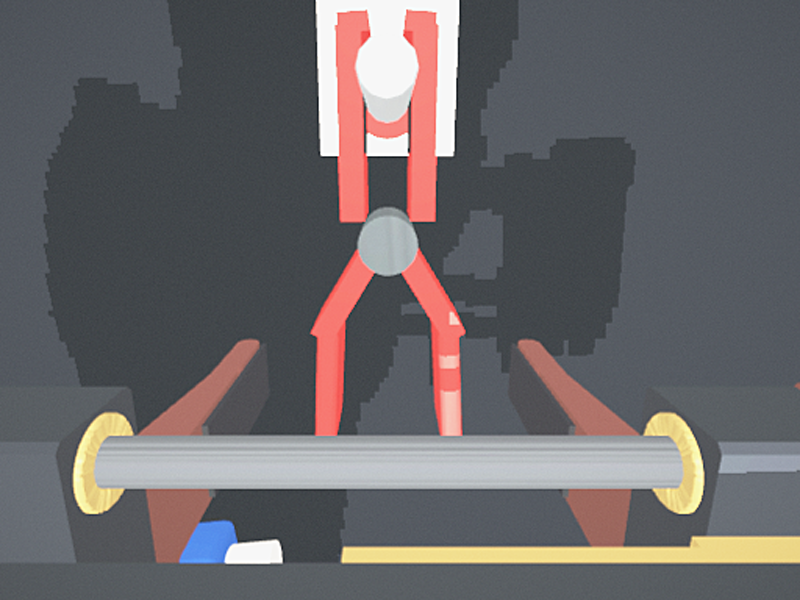

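Emit:
step_arm(commands=[{"tx":0,"ty":0,"tz":-0.05,"wx":0,"wy":0,"wz":0,"hand":-1},{"tx":0,"ty":0,"tz":-0.13,"wx":0,"wy":0,"wz":0,"hand":-1},{"tx":0,"ty":0,"tz":-0.22,"wx":0,"wy":0,"wz":0,"hand":-1},{"tx":0,"ty":0,"tz":-0.31,"wx":0,"wy":0,"wz":0,"hand":-1},{"tx":0,"ty":0,"tz":-0.4,"wx":0,"wy":0,"wz":0,"hand":-1},{"tx":-0.03,"ty":0,"tz":-0.45,"wx":0,"wy":0,"wz":0,"hand":-1},{"tx":-0.06,"ty":0,"tz":-0.45,"wx":0,"wy":0,"wz":0,"hand":-1},{"tx":-0.06,"ty":0,"tz":-0.45,"wx":0,"wy":0,"wz":0,"hand":-1}])

```text
time_s: 40.35
tcp_pos: [0.4273, -0.1456, 0.237]
eef_rot: [3.141, 0.001, -0.045]
contact_force: [0.2, 0.2, 0.7]
opening: 1.001
```

Emit:
step_arm(commands=[{"tx":0,"ty":0.1,"tz":0,"wx":0,"wy":0,"wz":0,"hand":-1},{"tx":0,"ty":0.2,"tz":0,"wx":0,"wy":0,"wz":0,"hand":-1},{"tx":0,"ty":0.3,"tz":0,"wx":0,"wy":0,"wz":0,"hand":-1},{"tx":0,"ty":0.4,"tz":0,"wx":0,"wy":0,"wz":0,"hand":-1},{"tx":0,"ty":0.5,"tz":0,"wx":0,"wy":0,"wz":0,"hand":-1},{"tx":0,"ty":0.6,"tz":0,"wx":0,"wy":0,"wz":0,"hand":-1},{"tx":0,"ty":0.6,"tz":0,"wx":0,"wy":0,"wz":0,"hand":-1},{"tx":0,"ty":0.6,"tz":0,"wx":0,"wy":0,"wz":0,"hand":-1}])

```text
time_s: 41.15
tcp_pos: [0.4127, -0.4459, 0.2345]
eef_rot: [-3.14, 0.004, -0.048]
contact_force: [0.5, 0.2, 0.4]
opening: 1.002
```

```bash
python3 - <<'E'
from h import *
st()
im=arm.capture("top"); crop(im,150,115,410,280,3,"pics/topc4.png")
im=arm.capture("side"); crop(im,120,90,400,330,2.8,"pics/sidec4.png")
E
```

```text
t 41.15 tcp [ 0.4127 -0.4459  0.2345] rot [-3.1401  0.004  -0.0477] F [0.5 0.2 0.4] op 1.002 q [ 0.73  0.37  0.02  1.62 -0.01  1.15 -0.87]
```

View pics/topc4.png

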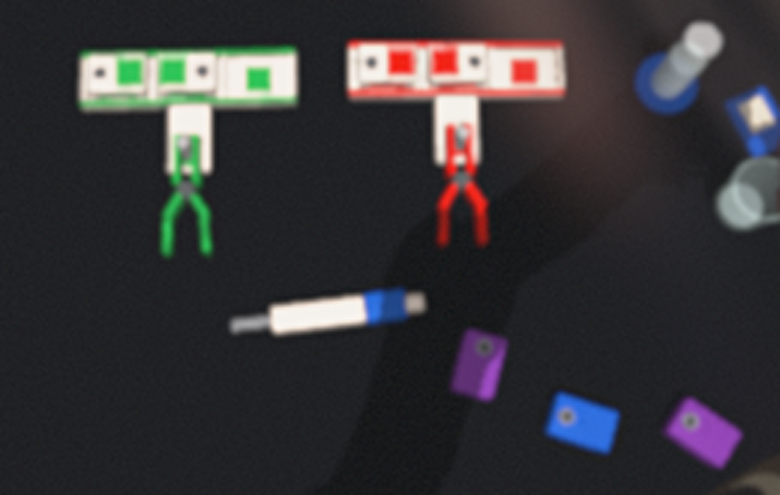

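View pics/sidec4.png

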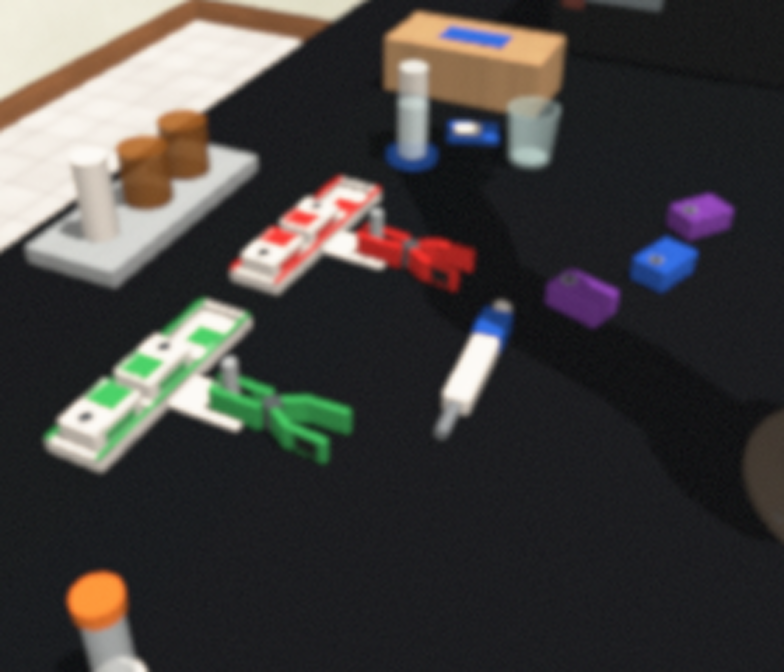

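Emit:
step_arm(commands=[{"tx":0,"ty":0,"tz":0,"wx":0,"wy":0,"wz":0,"hand":-1},{"tx":0,"ty":0,"tz":0,"wx":0,"wy":0,"wz":0,"hand":-1},{"tx":0,"ty":0,"tz":0,"wx":0,"wy":0,"wz":0,"hand":-1},{"tx":0,"ty":0,"tz":0,"wx":0,"wy":0,"wz":0,"hand":-1},{"tx":0,"ty":0,"tz":0,"wx":0,"wy":0,"wz":0,"hand":-1},{"tx":0,"ty":0,"tz":0,"wx":0,"wy":0,"wz":0,"hand":-1},{"tx":0,"ty":0,"tz":0,"wx":0,"wy":0,"wz":0,"hand":-1},{"tx":0,"ty":0,"tz":0,"wx":0,"wy":0,"wz":0,"hand":-1}])

```text
time_s: 42.05
tcp_pos: [0.4139, -0.4439, 0.2357]
eef_rot: [-3.14, 0.002, -0.044]
contact_force: [-0.2, -0.5, -0.1]
opening: 1.001
```

```bash
python3 - <<'E'
from h import *
im=arm.capture("top"); crop(im,0,0,512,384,1.5,"pics/top5.png"); crop(im,150,115,320,210,4.5,"pics/top5c.png")
E
```

```text
(no output)
```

View pics/top5.png

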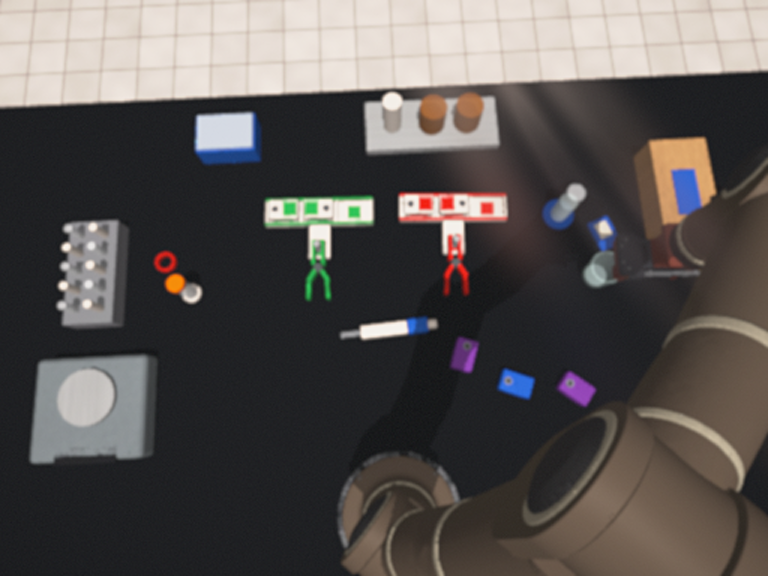

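View pics/top5c.png

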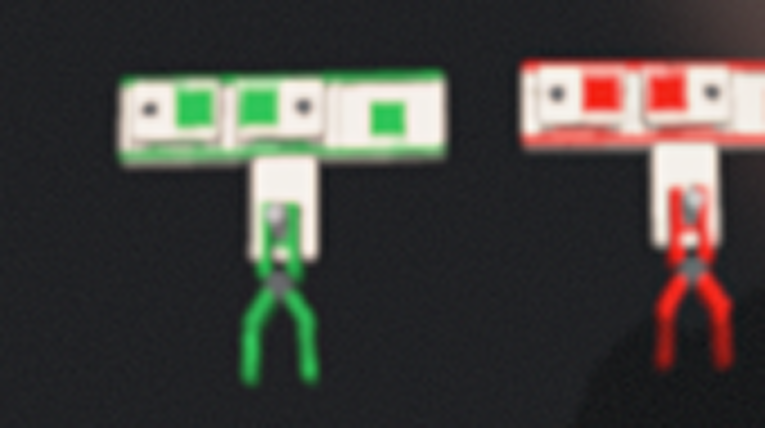

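The final pictures show everything in place and the bystanders where they were, so I hand the job in.

```bash
python3 - <<'E'
from workcell import arm
print(arm.close_job())
E
```

```text
the job is handed in; nothing more can be done
None
```

I sorted the four cassettes on the bench and marked both racks as finished. The two green-tagged ones are in the green rack and the two red-tagged ones in the red rack. After that I clipped each clamp onto the pin of its own colour's rack, let go, and moved the arm clear. I handed the job in at about 42 s of the 210 s allowed.

- **Cassettes:** the last wrist, top and side pictures show all four down in their nests, flat and tag up. I saw no sign of a cassette being knocked aside before or after the clamps went on.
- **Clamps:** in the last pictures both lie level and low, with the pin between the jaws and the fingers off them.
- **Other things:** the cylinder, tube, beaker, pipette, sachet, cap and the purple and blue look-alikes appear where they started.
- **Failed or disagreeing checks:** the first move call was refused because I had left out the zero turn values; nothing moved. My first estimate of the racks' angles from the top view was off by about 0.015 rad for the green rack. I corrected it from the wrist camera before placing anything. Measured sizes and heights otherwise agreed with the text to within about 2 mm, except the rougher top-and-side readings on the red rack, which were up to 7 mm off.

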